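# Tip the grater plate out of its box

### The job

The grater plate has to come out of its box for cleaning. Turn both black turn buttons well clear of it, then press the orange thumb pad down so that the other end of the plate tips up, lift the plate out by that end and set it down gently, grating face up, in the middle of the chopping board. Leave the lemon, the garlic and the cup where they are.

Things in the scene. Friction and masses are not known exactly. Their poses are not given: they have to be found in the camera images.
- grater_box: Clear catch box with a sage-green collar, 216 x 112 mm, flat top at z = 66 mm; fixed (suction feet). Origin: centre of its underside; x along its length (yaw varies), z up. Opening for the plate: x -70 to +67, y -27.5 to +27.5 mm, with ledges 24 mm below the top along both long sides. It has no other raised parts than the two buttons.
- grater_plate: White plate with steel grating face, 130 (x) x 52 (y) x 24 mm, 0.11 to 0.22 kg; lies flush in the opening, axes as the box. Origin: centre of the underside (42 mm above the box's), z up. At x = -65 to -45 an orange thumb pad. Skirts, 3 mm thick, hang from the edges only for x > 1.5 mm: the plate rocks on their ends, 15 deg, pad end down, and stays as it was left, flat or tipped.
- thumb_pad (a point): Middle of the thumb pad on the plate (plate x -55, y 0, z 22 mm), 2 mm below the collar's top. Pressed down about 14 mm by a light push (a few N are plenty) it stops on the ledges; the plate then stays tipped when let go, the far end about 16 mm above the collar. Side faces at the raised end (52 mm apart, x +30 to +65) can then be gripped from above.
- far_end (a point): Upper edge, mid-width, of the plate's end away from the thumb pad (plate x +65, y 0, z 24 mm). While flat it is level with the collar.
- pad_button (a joint): Angle of the turn button at the thumb-pad end, rad, counter-clockwise from above; 0 = wing points along the box's length, over the plate. Starts within 0.3 of 0, turns either way to 1.7, stays where left (light friction, 0.02 Nm). Clear of the plate beyond 1.1 either way.
- far_button (a joint): The same for the turn button at the other end, over the end that tips up. 0 = wing points along the box's length, over the plate; counter-clockwise from above; +-1.7; clear of the plate beyond 1.1 either way.
- pad_button_pivot (a point): On the turning axis of the black button at the thumb-pad end, 12 mm above the collar's top, half-way up its grip rib (box x -84, y 0, z 78 mm). The rib lies along the wing, 26 x 9 mm, from 4.5 to 18.5 mm above the collar, centred 2 mm from the axis; the wing is 28 mm long, 12 wide and 4 thick, 1 mm above the collar.
- far_button_pivot (a point): On the turning axis of the black button at the far end, 12 mm above the collar's top (box x +81, y 0, z 78 mm); same button, its wing pointing the other way, towards the plate.
- board: Wooden chopping board lying flat and loose on the worktop, 168 (x) x 225 (y) x 11 mm. Origin: centre of its underside; its top is 11 mm higher. A wall cabinet hangs over the worktop behind: underside about 0.46 m up, front at about x = 0.58 m; keep wrist and forearm clear of it.
- lemon: Yellow lemon, 78 x 55 x 56 mm, lying loose between box and board. Origin: underside centre. To be left alone.
- garlic: Garlic bulb, 60 x 57 x 58 mm, loose, between box and board. Origin: underside centre. To be left alone.
- cup: Small glazed cup with dark lines, 82 mm across, 84 mm high, loose, behind the lemon. Origin: underside centre. To be left alone.

How it is judged:
By the outcome, as a careful person would: the job done as asked, in the order asked, and still so for the second after the job is handed in, with the robot touching nothing.
It also fails if it takes over 70 s, if anything falls off the work surface, if the arm or the gripper's body presses on something with over 40 N, if the wrist force passes 120 N, or if a joint passes its speed limit or range.

### The arm

A 6-joint arm with a two-finger parallel gripper is mounted at the origin on a cart in front of the work surface, level with it; the furniture and walls round the work are solid. World frame = base frame: x ahead of the robot, y to its left, z up, the work surface at z = 0. Lengths are in mm, angles in rad, forces in N, time in s.
With the tool pointing down it reaches from about 325 to 900 mm from the base axis. Payload 6.1 kg.
Tool frame: the origin (TCP) lies on the centre line of the jaws, within the pads' length; the fingertips stand 17 mm ahead of it and the grasp point (between the pads) lies 2 mm behind it; z points along the fingers, y is the direction in which the jaws open and shut (so a half turn about z gives the same grasp; the last joint's range is limited). The gripper opens to 87 mm and grips with 3 to 60 N. Pads are 19 mm wide; open, the fingers measure 117 mm over their backs; the gripper's body (75 mm by 190 mm) begins 51 mm behind the grasp point.
Start: joints at [-1.342, 0.22, 1.526, -0, 1.395, -0.126], TCP at [217.119, -586.067, 213.038] pointing down, gripper open.
Joint ranges: [-2.98, 2.98], [-0.91, 2.08], [0.09, 2.57], [-1.24, 4.39], [0.2, 2.65], [-2.68, 2.68]. Speed limits (rad/s): [2.57, 2.57, 3.01, 3.14, 3.14, 3.14].

### API

Orientations are given as a rotation vector (axis times angle).
In Python, from rig import arm gives the robot as it stands.
- The arm moves only by the tool arm_command, never from a script. Its argument "commands" is a list that holds one entry, the list of rows, each a list of 6 numbers: the shift along the tool's x, y, z in m, then the turn, a rotation vector about the tool's x, y, z in rad. A call has 1 to 20 rows; each row is the pose to reach, as a shift and turn from the pose commanded when the call began, along the tool's axes at that moment; what a row does not reach only later rows make up. A row lasts 1/8 s, in which the tool goes at most 62.5 mm and 10.7 degrees, less where a joint would pass 70% of its speed; a pose out of reach is approached as far as the arm can. A call with a gripper value outside its range is refused whole. "grip" is the closure in counts, from 0 (fully open) to 255 (shut), set as the call begins (left out, the last holds). The fingers move at their own pace and stop on an object; the grip force is fixed at half the most. Time passes only in rows, so rows that repeat a pose let the fingers close. It gives the time, the measured TCP pose, the force and the opening at its end, in the units of the state.
- arm.read_state(): the state, without advancing time (a new reading comes with each control period).
- arm.capture(name): name is "scene" or "top" or "wrist"; returns a dict with "color" (420x560x3 uint8, blue, green, red), "fx", "fy", "cx", "cy" (pixels), "k1" (the pictures are not rectified: a ray, as slopes to the right and down, at radius r is drawn at 1 + k1 r^2 times it, then the intrinsics apply), "rvec" (rotation vector, rad) and "tvec" (3), from world to camera coordinates, as OpenCV has them; the wrist camera has in their place "tool_from_camera" (4x4, takes a point from camera to tool coordinates, whose origin is the TCP and whose axes are the flange's). Camera axes: x right, y down, z forward; pixel columns grow to the right and rows downward; lengths in mm; the calibration is good to about 2 mm. A picture is of the moment at which its call begins: read the wrist's pose just before it. There is no depth.
- arm.sign_off(): hands the job in, once; it reports no verdict.
Trained networks look in a picture, given as the dict that the camera call returned (one of the last four; its "shot" number tells which), for a name from the list of things; names that differ only in an ending like _2 or _b are one class to them, and where a whole thing is asked for, a point or a joint stands for the part that bears it (a point fixed in the world has none). Each returns a list of dicts, best first, with "p" (0 to 1); they miss things now and then, are a little off and sometimes report something else, mostly with a low value. They report only what shows in the picture. A call takes as long as a camera call.
- arm.search_frame(picture, label): "box" ([left, top, width, height] in pixels, round what is visible of it).
- arm.regions_of(picture, label): "pixels" (420x560 bool, what is visible of it) and "box" ([left, top, width, height] in pixels, round what is visible of it).
- arm.pinpoint(picture, label): "position" ([column, row] in pixels: a listed point, or the origin of a listed thing).
The state is a dict: "clock": time; "joints": joint angles; "dq": joint speeds; "tau": joint torques, N m; "eef_pos": TCP position; "tcp_rot": TCP orientation; "force": force on the tool from outside, world axes, zero at the start; "ft_torque": the same for the moment, N m; "width": opening from 0.0 (shut) to 1.0 (fully open).
Only numpy, scipy, OpenCV 4.12 (cv2) and the standard library are available. Lean on these libraries where they do the work, as an engineer would, in place of code of your own. Each camera call takes 0.05 s, during which the arm holds its last target.

## Working session

There is one attempt and no reset: what is moved stays moved. The work goes in short steps, Python scripts to look and compute and a tool call to move; the robot and the scene stay as the last step left them, time stands still between calls to the robot, and variables do not carry over. Pictures are saved under pics/ and viewed, and the job is handed in when it is done.

Besides the shell and the picture viewer there is one more tool, called after "Call:" as a command line: name --argument value ..., lists and objects as JSON in quotes. arm_command: Moves the arm, as the interface text tells. Its arguments: {"type":"object","properties":{"commands":{"type":"array","items":{"type":"array","items":{"type":"array","items":{"type":"number"}}}},"grip":{"type":"number"}},"required":["commands"]}

```bash
ls; mkdir -p pics
python3 - <<'E'
from rig import arm
import cv2
s=arm.read_state();print(s)
for n in ["scene","top","wrist"]:
    p=arm.capture(n);cv2.imwrite(f"pics/{n}0.png",p["color"])
    print(n,{k:v for k,v in p.items() if k!="color"})
    for l in ["grater_box","grater_plate","thumb_pad","far_end","pad_button_pivot","far_button_pivot","board","lemon","garlic","cup"]:
        r=arm.pinpoint(p,l); print(l,[(x["position"],round(x["p"],2)) for x in r[:2]])
print(arm.read_state()["clock"])
E
```

```text
pics
{'clock': 0.0, 'joints': array([-1.34206370e+00,  2.21205638e-01,  1.52764047e+00,  2.55047886e-05,
        1.39471111e+00, -1.26080358e-01]), 'dq': array([-0.00152995,  0.00111819, -0.00020259, -0.00096492, -0.00042204,
       -0.0010421 ]), 'tau': array([-1.16463969e-03, -4.94616008e+01, -3.87376142e+01,  6.98624505e-02,
        5.70129929e-02, -1.34228458e-04]), 'eef_pos': array([ 217.00093617, -585.42051286,  211.93444494]), 'tcp_rot': array([-3.09035320e+00, -5.54066595e-01,  1.18860116e-04]), 'force': array([0.36663535, 0.63300545, 0.39923456]), 'ft_torque': array([ 0.01718252, -0.04492506, -0.00967867]), 'width': 1.0033780147836273}
scene {'fx': 510.56310828289145, 'fy': 510.56310828289145, 'cx': 282.6340987957981, 'cy': 204.64465554485062, 'k1': -0.03702859858673914, 'rvec': array([ 1.13411253, -1.956979  ,  1.27029933]), 'tvec': array([254.95056795, 288.34159607, 919.46334717]), 'shot': 1}
grater_box [([356.2, 234.5], 0.89)]
grater_plate [([353.8, 218.4], 0.48)]
thumb_pad []
far_end [([332.3, 212.8], 0.56)]
pad_button_pivot []
far_button_pivot [([326.6, 210.6], 0.93)]
b
[... 733 characters left out ...]
lic [([273.0, 265.3], 0.69)]
cup [([285.1, 168.6], 0.58)]
wrist {'fx': 350.606299550256, 'fy': 350.606299550256, 'cx': 276.9547413563119, 'cy': 217.50679112692694, 'k1': -0.0009165300040463234, 'tool_from_camera': array([[ 1.28241878e-04, -9.53686168e-01, -3.00803384e-01,
         8.25316817e+01],
       [ 9.99999989e-01,  1.43683279e-04, -2.92113712e-05,
        -2.91702630e-01],
       [ 7.10788973e-05, -3.00803377e-01,  9.53686177e-01,
        -1.72466344e+02],
       [ 0.00000000e+00,  0.00000000e+00,  0.00000000e+00,
         1.00000000e+00]]), 'shot': 3}
grater_box []
grater_plate []
thumb_pad []
far_end []
pad_button_pivot []
far_button_pivot []
board []
lemon []
garlic []
cup []
1.65
```

View pics/top0.png

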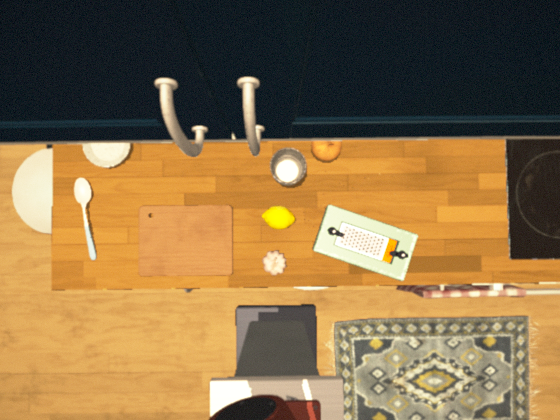

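View pics/scene0.png

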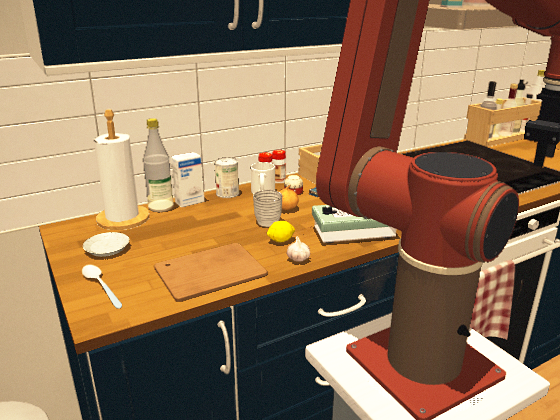

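```bash
cat > h.py <<'E'
import numpy as np, cv2
from scipy.spatial.transform import Rotation as R
TOP=dict(fx=391.72947821337027,fy=391.72947821337027,cx=277.6759026997132,cy=214.51944284623548,k1=-0.015402677380063418,rvec=np.array([ 2.18873037, -2.22050678,  0.05357455]),tvec=np.array([-4.87693325e-01,  5.43455952e+02,  9.25059347e+02]))
SC=dict(fx=510.56310828289145,fy=510.56310828289145,cx=282.6340987957981,cy=204.64465554485062,k1=-0.03702859858673914,rvec=np.array([ 1.13411253, -1.956979  ,  1.27029933]),tvec=np.array([254.95056795, 288.34159607, 919.46334717]))
def KD(c): return np.array([[c["fx"],0,c["cx"]],[0,c["fy"],c["cy"]],[0,0,1.]]),np.array([c["k1"],0,0,0.])
def ext(c,state=None):
    """world->cam R,t"""
    if "tool_from_camera" in c:
        T=np.eye(4);T[:3,:3]=R.from_rotvec(state["tcp_rot"]).as_matrix();T[:3,3]=state["eef_pos"]
        M=np.linalg.inv(T@c["tool_from_camera"]);return M[:3,:3],M[:3,3]
    return R.from_rotvec(c["rvec"]).as_matrix(),np.asarray(c["tvec"])
def back(c,px,z,state=None):
    K,D=KD(c);Rm,t=ext(c,state)
    u=cv2.undistortPoints(np.array([[px]],float),K,D)[0,0]
    d=Rm.T@np.array([u[0],u[1],1]);o=-Rm.T@t
    return o+d*(z-o[2])/d[2]
def proj(c,P,state=None):
    K,D=KD(c);Rm,t=ext(c,state)
    return cv2.projectPoints(np.array(P,float).reshape(-1,3),cv2.Rodrigues(Rm)[0],t,K,D)[0][:,0]
def tool(state,dp):
    """world displacement -> tool axes"""
    return R.from_rotvec(state["tcp_rot"]).inv().apply(dp)
E
python3 - <<'E'
from h import *
for n,px,z in [("box",(357.7,240.3),0),("plate",(366.2,240.7),42),("pad",(389.9,251.1),64),("far",(340.4,231.4),66),("padpiv",(406.4,255.4),78),("farpiv",(331,228.9),78),("board",(189,243),0),("lemon",(279.1,218.8),0),("garlic",(273,265.3),0),("cup",(285.1,168.6),0)]:
    print(n,back(TOP,px,z).round(1))
for n,px,z in [("box",(356.2,234.5),0),("plate",(353.8,218.4),42),("far",(332,212.8),66),("farpiv",(326.6,210.6),78),("board",(211,266),0)]:
    print(n,back(SC,px,z).round(1))
E
```

```text
box [ 478.7 -200.9    0. ]
plate [ 478.7 -211.7   42. ]
pad [ 455.1 -259.6   64. ]
far [ 501.2 -148.4   66. ]
padpiv [ 445.8 -292.1   78. ]
farpiv [ 507.1 -125.6   78. ]
board [478.2 206.2   0. ]
lemon [533.4 -11.7   0. ]
garlic [421.7   4.6   0. ]
cup [655.3 -28.1   0. ]
box [ 466.5 -204.7    0. ]
plate [ 481.6 -204.8   42. ]
far [ 498.3 -143.6   66. ]
farpiv [ 495.6 -123.9   78. ]
board [507.5 200.8   0. ]
```

```bash
cat >> h.py <<'E'
def down(yaw,pitch=0):
    """tool pointing down, tool x at world yaw; pitch = extra turn about tool y"""
    x=np.array([np.cos(yaw),np.sin(yaw),0]);z=np.array([0,0,-1.]);y=np.cross(z,x)
    return R.from_matrix(np.c_[x,y,z])*R.from_rotvec([0,pitch,0])
def go(state,pos,rot):
    r0=R.from_rotvec(state["tcp_rot"])
    d=r0.inv().apply(np.asarray(pos)-state["eef_pos"])/1000
    w=(r0.inv()*rot).as_rotvec()
    print("shift",d.round(4),"turn",w.round(4),"rows>=",np.linalg.norm(d)/.0625,np.linalg.norm(w)/.1867)
E
python3 - <<'E'
from h import *
from rig import arm
s=arm.read_state(); go(s,[480,-205,170],down(1.218))
E
```

```text
shift [ 0.3789 -0.266   0.043 ] turn [-0.     -0.     -0.8632] rows>= 7.438841462858432 4.623455077807987
```

Call:
arm_command --commands '[[[0.042, -0.03, 0.005, 0, 0, -0.096], [0.084, -0.059, 0.01, 0, 0, -0.192], [0.126, -0.089, 0.014, 0, 0, -0.288], [0.168, -0.118, 0.019, 0, 0, -0.384], [0.21, -0.148, 0.024, 0, 0, -0.48], [0.253, -0.177, 0.029, 0, 0, -0.576], [0.295, -0.207, 0.033, 0, 0, -0.672], [0.337, -0.236, 0.038, 0, 0, -0.768], [0.379, -0.266, 0.043, 0, 0, -0.863], [0.379, -0.266, 0.043, 0, 0, -0.863], [0.379, -0.266, 0.043, 0, 0, -0.863]]]'

```text
clock: 3.02
eef_pos: [480.0, -205.2, 170.1]
tcp_rot: [2.577, 1.797, -0.001]
force: [-0.7, -0.3, 1.3]
width: 1.002
```

Run:
```python
from rig import arm
from h import *
s=arm.read_state();print(s["clock"],s["eef_pos"],s["tcp_rot"],s["joints"])
p=arm.capture("wrist");cv2.imwrite(f"pics/w1.png",p["color"])
for l,z in [("grater_box",0),("grater_plate",42),("thumb_pad",64),("far_end",66),("pad_button_pivot",78),("far_button_pivot",78)]:
    for x in arm.pinpoint(p,l)[:2]: print(l,x["position"],round(x["p"],2),back(p,x["position"],z,s).round(1))
```

```text
3.025 [ 479.97663537 -205.21735699  170.12091833] [ 2.57669092e+00  1.79677122e+00 -7.94753688e-04] [-5.54783901e-01  8.87855946e-03  1.83934356e+00 -6.06378073e-04
  1.29329603e+00 -2.01667963e-01]
grater_plate [274.4, 204.3] 0.67 [ 477.4 -203.9   42. ]
thumb_pad [274.2, 274.0] 0.95 [ 457.4 -257.6   64. ]
thumb_pad [272.0, 135.3] 0.33 [ 497.2 -145.6   64. ]
far_end [271.2, 133.4] 0.86 [ 497.2 -143.9   66. ]
pad_button_pivot [275.3, 311.5] 0.7 [ 448.4 -285.    78. ]
far_button_pivot [269.8, 110.9] 0.67 [ 502.2 -128.    78. ]
```

View pics/w1.png

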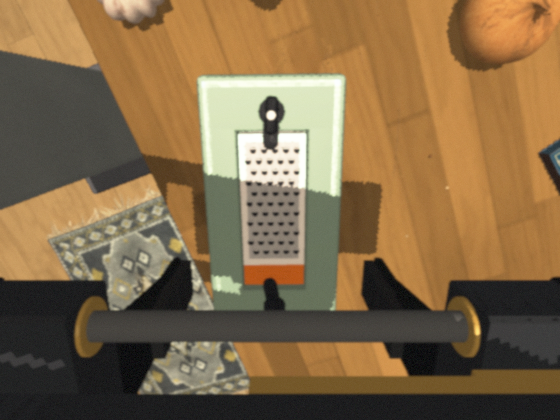

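Run:
```python
import cv2
a=cv2.imread("pics/w1.png")[65:320,180:360]
cv2.imwrite("pics/w1z.png",cv2.resize(a[:130],None,fx=4,fy=4,interpolation=cv2.INTER_CUBIC))
cv2.imwrite("pics/w1y.png",cv2.resize(a[130:],None,fx=4,fy=4,interpolation=cv2.INTER_CUBIC))
```

```text
(no output)
```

View pics/w1z.png

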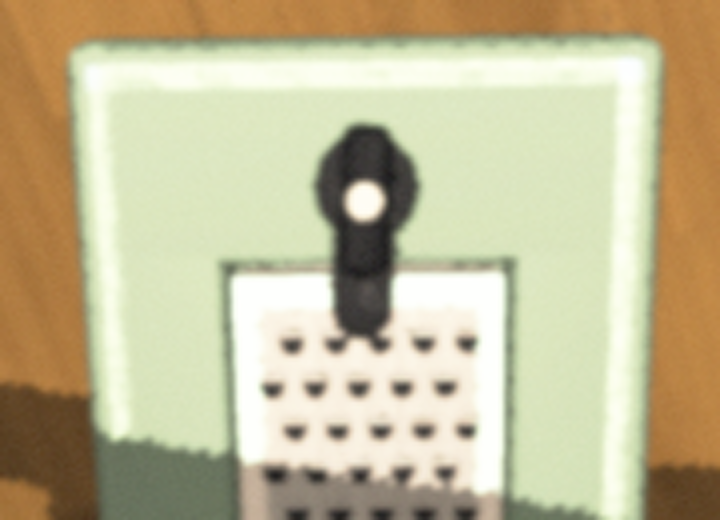

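View pics/w1y.png

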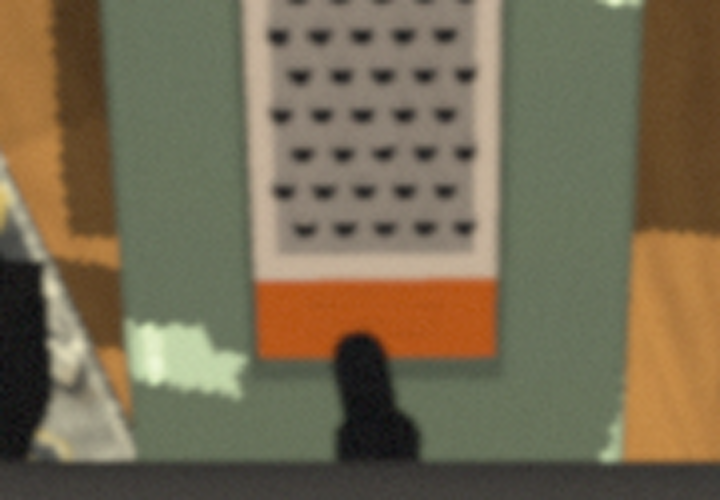

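Run:
```python
from h import *
c=dict(fx=350.606299550256,fy=350.606299550256,cx=276.9547413563119,cy=217.50679112692694,k1=-0.0009165300040463234,tool_from_camera=np.array([[ 1.28241878e-04, -9.53686168e-01, -3.00803384e-01,8.25316817e+01],[ 9.99999989e-01,  1.43683279e-04, -2.92113712e-05,-2.91702630e-01],[ 7.10788973e-05, -3.00803377e-01,  9.53686177e-01,-1.72466344e+02],[0,0,0,1.]]))
s=dict(eef_pos=np.array([479.97663537,-205.21735699,170.12091833]),tcp_rot=np.array([2.57669092e+00,1.79677122e+00,-7.94753688e-04]))
pts=[((67,27.5,66),(235.5,130.5)),((67,-27.5,66),(308.75,130.5)),((-65,26,66),(244.5,284.5)),((-65,-26,66),(304,284.2)),((108,56,66),(197.5,76)),((108,-56,66),(345.5,75.5))]
B=np.array([p[0] for p in pts],float)
W=np.array([back(c,p[1],p[0][2],s) for p in pts]); print(W.round(1))
from scipy.optimize import least_squares
def f(v):
    a=v[2];Rm=np.array([[np.cos(a),-np.sin(a)],[np.sin(a),np.cos(a)]])
    return (B[:,:2]@Rm.T+v[:2]-W[:,:2]).ravel()
r=least_squares(f,[478,-204,1.22]);v=r.x;print(v,r.fun.round(1))
a=v[2];Rm=np.array([[np.cos(a),-np.sin(a)],[np.sin(a),np.cos(a)]])
toB=lambda w:Rm.T@(w[:2]-v[:2])
for n,px,z in [("fartip",(270,147.5),71),("farbase",(271.75,111.75),68),("farend_rib",(271.5,97),84),("padtip",(270,278.75),71),("padlow",(275,308),78)]:
    print(n,toB(back(c,px,z,s)).round(1))
print("farpiv",Rm@[81,0]+v[:2],"padpiv",Rm@[-84,0]+v[:2],"pad",Rm@[-55,0]+v[:2])
print(proj(c,[np.r_[Rm@[81,0]+v[:2],78],np.r_[Rm@[-84,0]+v[:2],78],np.r_[Rm@[81,0]+v[:2],66]],s))
```

```text
[[ 472.4 -132.9   66. ]
 [ 525.1 -152.3   66. ]
 [ 429.9 -257.8   66. ]
 [ 479.1 -275.6   66. ]
 [ 461.   -87.3   66. ]
 [ 563.  -124.5   66. ]]
[ 476.0108236  -206.22725228    1.22618002] [ 0.4 -1.  -0.6 -0.1 -0.3 -0.9 -0.6 -0.6 -1.2  1.6  2.2  1. ]
fartip [55.2  1.8]
farbase [81.3  0.2]
farend_rib [91.4 -0. ]
padtip [-56.1   3.4]
padlow [-80.4  -0.7]
farpiv [ 503.37550447 -129.98963531] padpiv [ 447.63263603 -285.28848469] pad [ 457.42986745 -257.9935354 ]
[[271.79052518 112.44046036]
 [274.20315708 311.60859489]
 [272.01543917 112.19272491]]
```

```bash
cat >> h.py <<'E'
C=np.array([476.0,-206.2]);A=1.226
def bw(x,y,z,C=C,A=A): return np.array([C[0]+x*np.cos(A)-y*np.sin(A),C[1]+x*np.sin(A)+y*np.cos(A),z])
E
python3 - <<'E'
from h import *
from rig import arm
s=arm.read_state(); go(s,bw(-84,0,125),down(A+.13)); go(s,bw(-84,0,91),down(A+.13))
E
```

```text
shift [-0.0857 -0.0026  0.0452] turn [ 2.000e-04  1.000e-04 -1.398e-01] rows>= 1.5500872495217306 0.7489211300302663
shift [-0.0857 -0.0026  0.0792] turn [ 2.000e-04  1.000e-04 -1.398e-01] rows>= 1.8667564099285754 0.7489211300302663
```

Call:
arm_command --commands '[[[-0.03, -0.001, 0, 0, 0, -0.05], [-0.065, -0.002, 0.01, 0, 0, -0.1], [-0.0857, -0.0026, 0.03, 0, 0, -0.14], [-0.0857, -0.0026, 0.045, 0, 0, -0.14], [-0.0857, -0.0026, 0.045, 0, 0, -0.14], [-0.0857, -0.0026, 0.06, 0, 0, -0.14], [-0.0857, -0.0026, 0.07, 0, 0, -0.14], [-0.0857, -0.0026, 0.079, 0, 0, -0.14], [-0.0857, -0.0026, 0.079, 0, 0, -0.14]]]' --grip 170

```text
clock: 4.5
eef_pos: [447.6, -283.8, 90.0]
tcp_rot: [-2.443, -1.972, 0.001]
force: [-0.1, -0.0, -0.1]
width: 0.333
```

Call:
arm_command --commands '[[[0, 0, 0, 0, 0, 0], [0, 0, 0, 0, 0, 0], [0, 0, 0, 0, 0, 0], [0, 0, 0, 0, 0, 0]]]' --grip 217

```text
clock: 5.0
eef_pos: [448.1, -284.6, 91.3]
tcp_rot: [2.445, 1.972, 0.0]
force: [0.2, 0.6, 0.8]
width: 0.153
```

Run:
```python
from rig import arm
from h import *
s=arm.read_state();print(s["clock"],s["eef_pos"],s["tcp_rot"],s["width"]*87,s["force"],s["ft_torque"])
p=arm.capture("wrist");cv2.imwrite(f"pics/w2.png",p["color"])
```

```text
5.0 [ 448.12295637 -284.61886307   91.2747775 ] [2.44469359e+00 1.97243196e+00 3.68132521e-05] 13.339501402320995 [0.20985694 0.58096306 0.79178302] [ 0.0271011  -0.05750105  0.00192221]
```

View pics/w2.png

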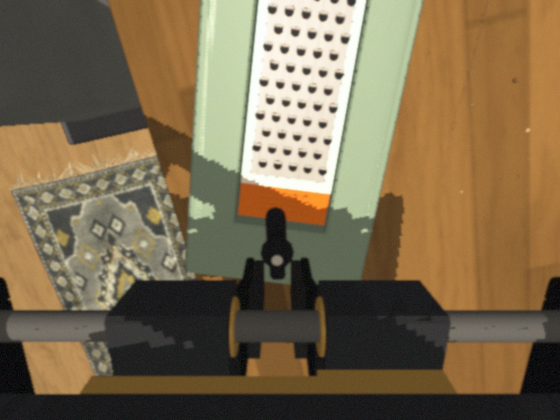

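Call:
arm_command --commands '[[[0, 0, 0, 0, 0, -0.1], [0, 0, 0, 0, 0, -0.25], [0, 0, 0, 0, 0, -0.4], [0, 0, 0, 0, 0, -0.55], [0, 0, 0, 0, 0, -0.7], [0, 0, 0, 0, 0, -0.85], [0, 0, 0, 0, 0, -1.0], [0, 0, 0, 0, 0, -1.15], [0, 0, 0, 0, 0, -1.3], [0, 0, 0, 0, 0, -1.42], [0, 0, 0, 0, 0, -1.5], [0, 0, 0, 0, 0, -1.5]]]'

```text
clock: 6.55
eef_pos: [448.0, -284.5, 91.1]
tcp_rot: [0.446, 3.11, -0.0]
force: [0.7, -0.2, -0.5]
width: 0.148
```

Run:
```python
from rig import arm
from h import *
s=arm.read_state();print(s["clock"],s["eef_pos"],s["tcp_rot"],s["width"]*87,s["force"],s["ft_torque"])
p=arm.capture("wrist");cv2.imwrite(f"pics/w3.png",p["color"])
go(s,bw(81,0,125),down(A-.06)); go(s,bw(81,0,91),down(A-.06))
```

```text
6.55 [ 448.04236811 -284.50346666   91.06319817] [ 4.45513071e-01  3.10979068e+00 -3.64944925e-05] 12.89133577305026 [ 0.71314236 -0.2445765  -0.5035126 ] [ 0.08058669 -0.17064571 -0.00744129]
shift [-0.0097  0.1639 -0.0339] turn [0.000e+00 1.000e-04 1.691e+00] rows>= 2.681859989376023 9.057344293823824
shift [-9.700e-03  1.639e-01  1.000e-04] turn [0.000e+00 1.000e-04 1.691e+00] rows>= 2.6263162711919383 9.057344293823824
```

View pics/w3.png

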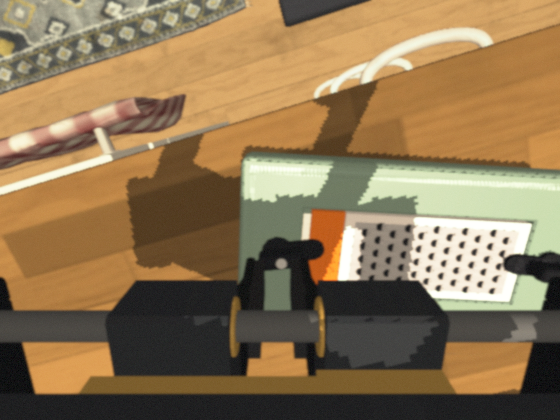

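Run:
```python
import cv2,numpy as np
a=cv2.imread("pics/w3.png")[190:340,200:360];b=cv2.imread("pics/w2.png")[190:340,200:360]
o=np.hstack([cv2.resize(np.clip(x.astype(float)*1.0,0,255)**0.6*255**0.4,None,fx=2.5,fy=2.5,interpolation=cv2.INTER_CUBIC) for x in (b,a)])
cv2.imwrite("pics/w3z.png",o)
```

```text
[ WARN:0@0.071] global loadsave.cpp:1063 imwrite_ Unsupported depth image for selected encoder is fallbacked to CV_8U.
```

View pics/w3z.png

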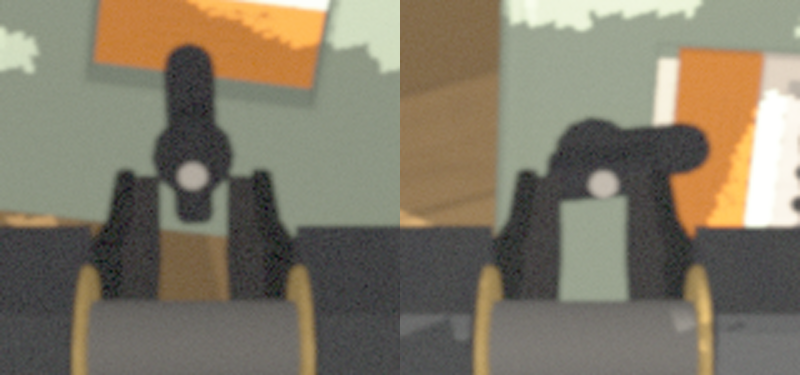

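Run:
```python
from rig import arm
from h import *
s=arm.read_state()
for n in ["scene","top"]:
    p=arm.capture(n);im=p["color"].copy()
    for P in [s["eef_pos"],s["eef_pos"]-[0,0,17],bw(-84,0,78)]:
        q=proj(p,P)[0]; print(n,q)
    q=q.round().astype(int);c=im[max(0,q[1]-75):q[1]+75,max(0,q[0]-100):q[0]+100]
    cv2.imwrite(f"pics/{n}1.png",cv2.resize(c,None,fx=4,fy=4,interpolation=cv2.INTER_CUBIC))
    print(max(0,q[0]-100),max(0,q[1]-75))
```

```text
scene [386.37330813 200.27316888]
scene [385.82286597 206.05425017]
scene [386.27043236 204.72386331]
286 130
top [404.94040285 254.81400944]
top [402.41117821 254.3425164 ]
top [403.32807738 254.64045043]
303 180
```

View pics/scene1.png

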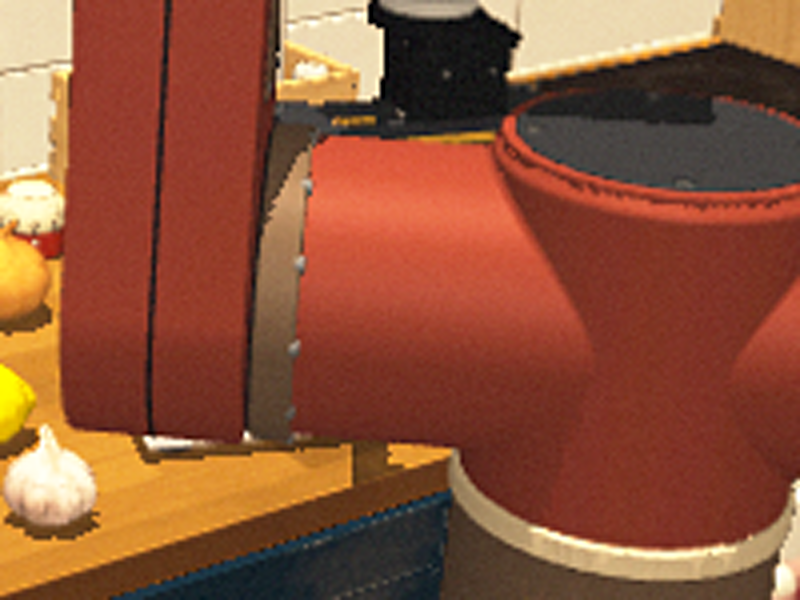

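View pics/top1.png

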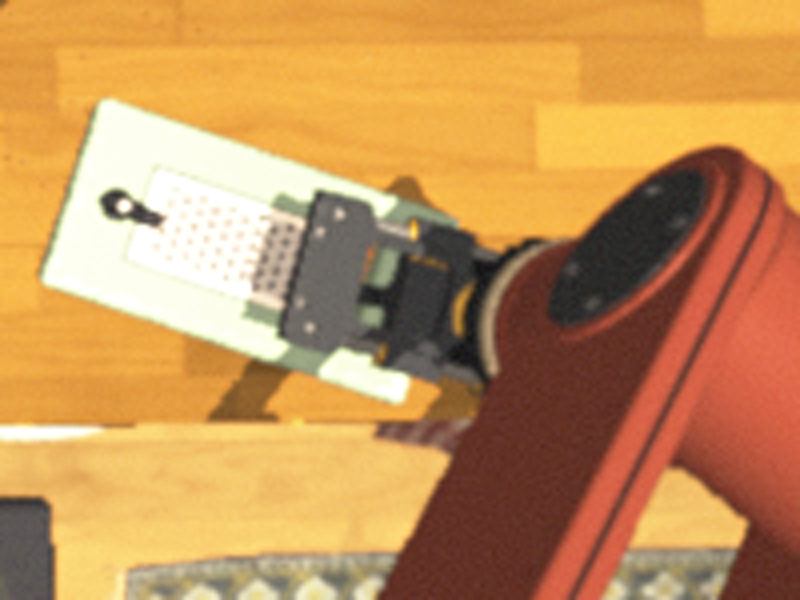

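Call:
arm_command --commands '[[[0, 0, 0, 0, 0, 0.18], [0, 0, 0, 0, 0, 0.36], [0, 0, 0, 0, 0, 0.54], [0, 0, 0, 0, 0, 0.72], [0, 0, 0, 0, 0, 0.9], [0, 0, 0, 0, 0, 1.08], [0, 0, 0, 0, 0, 1.26], [0, 0, 0, 0, 0, 1.42], [0, 0, 0, 0, 0, 1.5], [0, 0, 0, 0, 0, 1.5]]]' --grip 170

```text
clock: 7.95
eef_pos: [448.0, -284.5, 91.0]
tcp_rot: [-2.445, -1.973, 0.0]
force: [0.0, -0.0, -0.4]
width: 0.334
```

Call:
arm_command --commands '[[[0, 0, 0.003, 0, 0, 0], [0, 0, 0.006, 0, 0, 0], [0, 0, 0.006, 0, 0, 0]]]'

```text
clock: 8.32
eef_pos: [447.7, -284.2, 84.5]
tcp_rot: [-2.444, -1.973, 0.0]
force: [-0.1, 0.0, 0.7]
width: 0.33
```

Run:
```python
from rig import arm
from h import *
s=arm.read_state();print(s["clock"],s["eef_pos"],s["tcp_rot"],s["width"]*87,s["force"],s["ft_torque"])
p=arm.capture("wrist");cv2.imwrite(f"pics/w4.png",p["color"])
a=p["color"][170:350,150:400]
cv2.imwrite("pics/w4z.png",(cv2.resize(a,None,fx=3,fy=3,interpolation=cv2.INTER_CUBIC).astype(float)**0.6*255**0.4).astype(np.uint8))
```

```text
8.325 [ 447.72002668 -284.20833499   84.52704582] [-2.44390040e+00 -1.97250069e+00  2.58271192e-04] 28.71917907672413 [-0.05834669  0.01168568  0.69013522] [ 0.01691235 -0.04790835 -0.02926661]
```

View pics/w4z.png

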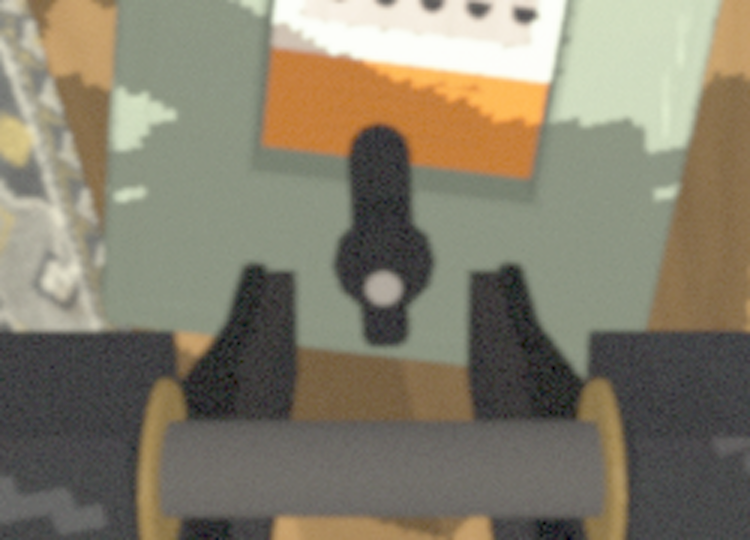

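Call:
arm_command --commands '[[[0, 0, 0.003, 0, 0, 0], [0, 0, 0.006, 0, 0, 0], [0, 0, 0.006, 0, 0, 0]]]'

```text
clock: 8.75
eef_pos: [447.8, -284.3, 78.6]
tcp_rot: [-2.444, -1.972, 0.0]
force: [0.3, -0.0, -0.1]
width: 0.33
```

Call:
arm_command --commands '[[[0, 0, 0.002, 0, 0, 0], [0, 0, 0.004, 0, 0, 0], [0, 0, 0.004, 0, 0, 0]]]'

```text
clock: 9.12
eef_pos: [447.9, -284.4, 74.8]
tcp_rot: [-2.445, -1.973, 0.0]
force: [-0.1, -0.6, 0.3]
width: 0.329
```

Run:
```python
from rig import arm
from h import *
s=arm.read_state();print(s["clock"],s["eef_pos"],s["tcp_rot"],s["width"]*87,s["force"],s["ft_torque"])
p=arm.capture("wrist");cv2.imwrite(f"pics/w5.png",p["color"])
a=p["color"][170:350,150:400]
cv2.imwrite("pics/w5z.png",(cv2.resize(a,None,fx=3,fy=3,interpolation=cv2.INTER_CUBIC).astype(float)**0.6*255**0.4).astype(np.uint8))
```

```text
9.125 [ 447.92719123 -284.36535163   74.82593321] [-2.44461235e+00 -1.97261053e+00  1.26645534e-04] 28.645967550516886 [-0.10045263 -0.5556321   0.30515586] [-0.05060933 -0.08458177  0.01248638]
```

View pics/w5z.png

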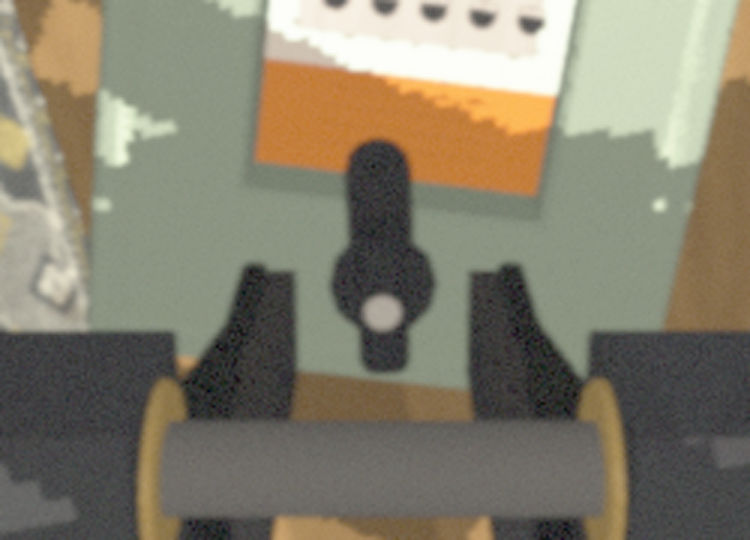

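Call:
arm_command --commands '[[[0, 0, 0.003, 0, 0, 0], [0, 0, 0.006, 0, 0, 0], [0, 0, 0.006, 0, 0, 0]]]'

```text
clock: 9.55
eef_pos: [447.8, -284.3, 68.6]
tcp_rot: [-2.444, -1.972, 0.0]
force: [0.8, 0.5, -0.0]
width: 0.332
```

Call:
arm_command --commands '[[[0, 0, 0.002, 0, 0, 0], [0, 0, 0.004, 0, 0, 0], [0, 0, 0.004, 0, 0, 0]]]'

```text
clock: 9.93
eef_pos: [447.9, -284.3, 64.8]
tcp_rot: [-2.445, -1.972, 0.0]
force: [0.2, -0.0, 1.1]
width: 0.333
```

Run:
```python
from rig import arm
from h import *
s=arm.read_state();print(s["clock"],s["eef_pos"],s["tcp_rot"],s["width"]*87,s["force"],s["ft_torque"])
p=arm.capture("wrist");cv2.imwrite(f"pics/w6.png",p["color"])
a=p["color"][170:350,150:400]
cv2.imwrite("pics/w6z.png",(cv2.resize(a,None,fx=3,fy=3,interpolation=cv2.INTER_CUBIC).astype(float)**0.6*255**0.4).astype(np.uint8))
```

```text
9.925 [ 447.88124592 -284.34504069   64.77508368] [-2.44456608e+00 -1.97247793e+00  1.47823919e-04] 28.935062170471582 [ 0.17443148 -0.00471716  1.12071577] [-0.09562738 -0.12927549 -0.03510998]
```

View pics/w6z.png

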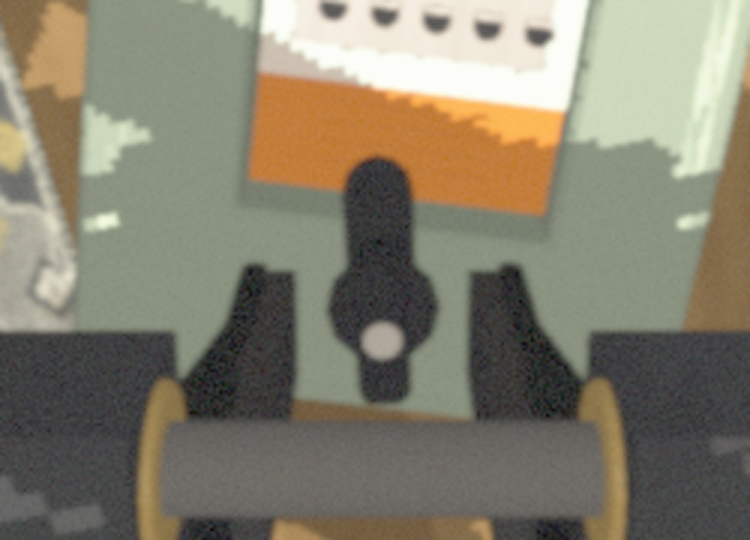

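Call:
arm_command --commands '[[[0, 0, 0.002, 0, 0, 0], [0, 0, 0.004, 0, 0, 0], [0, 0, 0.004, 0, 0, 0]]]'

```text
clock: 10.35
eef_pos: [447.9, -284.3, 60.8]
tcp_rot: [-2.445, -1.972, 0.0]
force: [0.0, 0.1, 0.2]
width: 0.328
```

Call:
arm_command --commands '[[[0, 0, 0, 0, 0, 0], [0, 0, 0, 0, 0, 0], [0, 0, 0, 0, 0, 0], [0, 0, 0, 0, 0, 0]]]' --grip 240

```text
clock: 10.85
eef_pos: [448.0, -284.7, 61.9]
tcp_rot: [2.445, 1.973, -0.001]
force: [-3.0, 1.2, 5.9]
width: 0.1
```

Run:
```python
from rig import arm
from h import *
s=arm.read_state();print(s["clock"],s["eef_pos"],s["tcp_rot"],s["width"]*87,s["force"],s["ft_torque"])
p=arm.capture("wrist");cv2.imwrite(f"pics/w7.png",p["color"])
a=p["color"][170:350,150:400]
cv2.imwrite("pics/w7z.png",(cv2.resize(a,None,fx=3,fy=3,interpolation=cv2.INTER_CUBIC).astype(float)**0.6*255**0.4).astype(np.uint8))
```

```text
10.85 [ 448.02082377 -284.73347189   61.86820877] [ 2.44467686e+00  1.97276833e+00 -5.56501622e-04] 8.668225994668262 [-3.03164433  1.1780395   5.91408453] [0.22024098 0.43384263 0.01167882]
```

View pics/w7z.png

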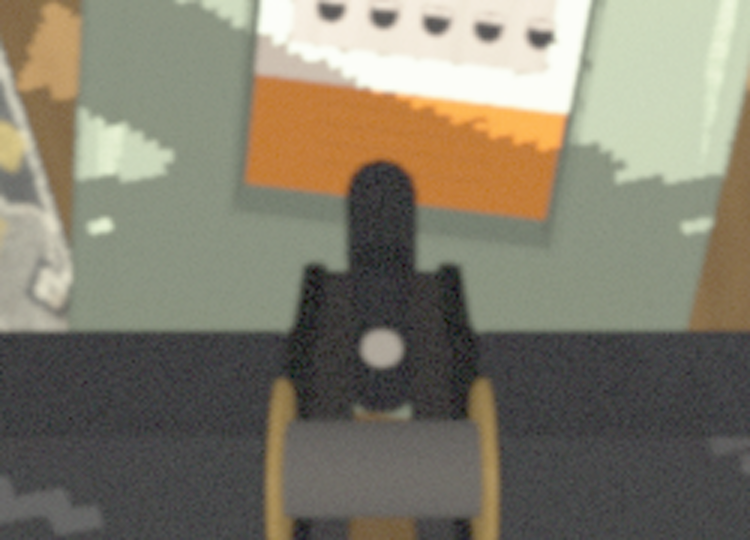

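Call:
arm_command --commands '[[[0, 0, 0, 0, 0, 0], [0, 0, -0.002, 0, 0, 0], [0, 0, -0.002, 0, 0, 0]]]' --grip 225

```text
clock: 11.28
eef_pos: [448.0, -284.5, 63.1]
tcp_rot: [2.445, 1.973, 0.0]
force: [0.5, -0.2, 0.2]
width: 0.117
```

Call:
arm_command --commands '[[[0, 0, 0, 0, 0, -0.1], [0, 0, 0, 0, 0, -0.25], [0, 0, 0, 0, 0, -0.4], [0, 0, 0, 0, 0, -0.55], [0, 0, 0, 0, 0, -0.7], [0, 0, 0, 0, 0, -0.85], [0, 0, 0, 0, 0, -1.0], [0, 0, 0, 0, 0, -1.15], [0, 0, 0, 0, 0, -1.3], [0, 0, 0, 0, 0, -1.4], [0, 0, 0, 0, 0, -1.42], [0, 0, 0, 0, 0, -1.42]]]'

```text
clock: 12.78
eef_pos: [448.1, -284.3, 62.9]
tcp_rot: [0.571, 3.089, 0.0]
force: [0.7, 0.3, -1.4]
width: 0.117
```

Run:
```python
from rig import arm
from h import *
s=arm.read_state();print(s["clock"],s["eef_pos"],s["tcp_rot"],s["width"]*87,s["force"],s["ft_torque"])
p=arm.capture("wrist");cv2.imwrite(f"pics/w8.png",p["color"])
```

```text
12.775 [ 448.10344441 -284.32678139   62.91993726] [5.70646478e-01 3.08929427e+00 4.10490284e-04] 10.15130959413796 [ 0.70153092  0.31441156 -1.37478311] [ 0.1284834  -0.36101221 -0.02588314]
```

View pics/w8.png

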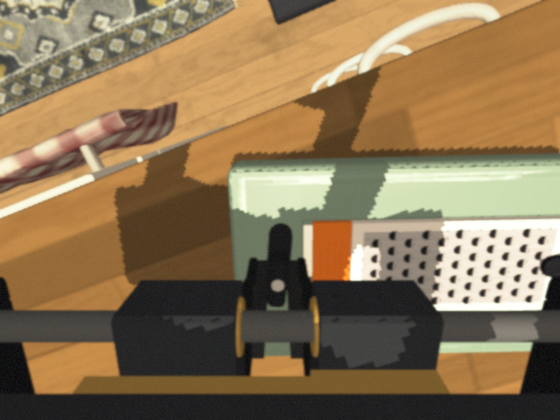

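Run:
```python
from h import *
from rig import arm
s=arm.read_state(); go(s,bw(81,0,110),down(A-.06)); go(s,bw(81,0,63),down(A-.06))
```

```text
shift [ 0.0035  0.164  -0.047 ] turn [ 1.0000e-04 -3.0000e-04  1.6103e+00] rows>= 2.729897760815431 8.62496673185664
shift [ 0.0035  0.164  -0.    ] turn [ 1.0000e-04 -3.0000e-04  1.6103e+00] rows>= 2.623937856349922 8.62496673185664
```

Call:
arm_command --commands '[[[0, 0, -0.002, 0, 0, 0], [0, 0, -0.02, 0, 0, 0], [0, 0, -0.045, 0, 0, 0.1], [0.0, 0.02, -0.047, 0, 0, 0.28], [0.001, 0.05, -0.047, 0, 0, 0.46], [0.002, 0.08, -0.047, 0, 0, 0.64], [0.002, 0.11, -0.047, 0, 0, 0.82], [0.003, 0.14, -0.047, 0, 0, 1.0], [0.0035, 0.164, -0.047, 0, 0, 1.18], [0.0035, 0.164, -0.047, 0, 0, 1.36], [0.0035, 0.164, -0.047, 0, 0, 1.52], [0.0035, 0.164, -0.047, 0, 0, 1.61], [0.0035, 0.164, -0.047, 0, 0, 1.61], [0.0035, 0.164, -0.047, 0, 0, 1.61]]]' --grip 170

```text
clock: 14.58
eef_pos: [503.4, -130.2, 110.8]
tcp_rot: [2.619, 1.734, 0.001]
force: [-0.9, -0.1, -0.1]
width: 0.332
```

Run:
```python
from rig import arm
from h import *
s=arm.read_state();print(s["clock"],s["eef_pos"],s["tcp_rot"],s["width"]*87,s["force"],s["joints"])
p=arm.capture("wrist");cv2.imwrite(f"pics/w9.png",p["color"])
print(proj(p,[bw(81,0,78),bw(81,0,66),bw(67,27.5,66),bw(67,-27.5,66)],s).round(1))
go(s,bw(81,0,63),down(A-.06))
```

```text
14.575 [ 503.38426348 -130.1720864   110.78407508] [2.61903486e+00 1.73358894e+00 6.58976016e-04] 28.912613942573408 [-0.88244555 -0.11580039 -0.09038308] [-4.04747807e-01  6.83749449e-02  1.89673713e+00 -8.69207810e-05
  1.17559435e+00 -3.33516014e-03]
[[277.8 244.8]
 [277.8 238. ]
 [238.2 259.6]
 [319.7 255.3]]
shift [ 0.0002 -0.0001  0.0478] turn [0.0009 0.0001 0.0034] rows>= 0.7645522274045986 0.01891307019998092
```

View pics/w9.png

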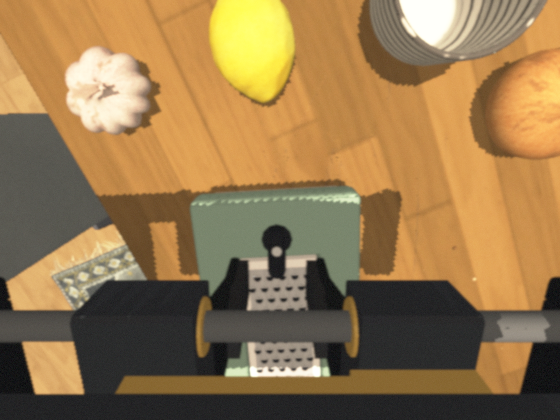

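Call:
arm_command --commands '[[[0, 0, 0.015, 0, 0, 0], [0, 0, 0.028, 0, 0, 0], [0, 0, 0.038, 0, 0, 0], [0, 0, 0.044, 0, 0, 0], [0, 0, 0.048, 0, 0, 0], [0, 0, 0.048, 0, 0, 0]]]'

```text
clock: 15.38
eef_pos: [503.1, -130.0, 61.9]
tcp_rot: [-2.621, -1.732, 0.0]
force: [-0.8, -0.3, -0.5]
width: 0.338
```

Call:
arm_command --commands '[[[0, 0, 0, 0, 0, 0], [0, 0, 0, 0, 0, 0], [0, 0, 0, 0, 0, 0], [0, 0, 0, 0, 0, 0]]]' --grip 225

```text
clock: 15.88
eef_pos: [503.2, -130.0, 62.2]
tcp_rot: [2.621, 1.732, 0.0]
force: [-0.3, -0.2, 0.2]
width: 0.122
```

Call:
arm_command --commands '[[[0, 0, 0, 0, 0, 0.1], [0, 0, 0, 0, 0, 0.25], [0, 0, 0, 0, 0, 0.4], [0, 0, 0, 0, 0, 0.55], [0, 0, 0, 0, 0, 0.7], [0, 0, 0, 0, 0, 0.85], [0, 0, 0, 0, 0, 1.0], [0, 0, 0, 0, 0, 1.15], [0, 0, 0, 0, 0, 1.3], [0, 0, 0, 0, 0, 1.44], [0, 0, 0, 0, 0, 1.48], [0, 0, 0, 0, 0, 1.48]]]'

```text
clock: 17.38
eef_pos: [502.7, -129.3, 61.9]
tcp_rot: [-3.102, 0.487, 0.002]
force: [-0.6, 2.4, 1.5]
width: 0.119
```

Run:
```python
from rig import arm
from h import *
s=arm.read_state();print(s["clock"],s["eef_pos"],s["tcp_rot"],s["width"]*87,s["force"],s["ft_torque"])
p=arm.capture("wrist");cv2.imwrite(f"pics/w10.png",p["color"])
go(s,bw(-55,0,120),down(A));go(s,bw(-30,0,140),down(A))
```

```text
17.375 [ 502.7450195  -129.27584881   61.91050771] [-3.10249369e+00  4.87411462e-01  1.59751864e-03] 10.364551637076378 [-0.56936373  2.41509958  1.47639556] [0.63616711 0.20228357 0.0159776 ]
shift [-0.0038  0.1363 -0.0582] turn [-1.6000e-03  3.0000e-04 -1.5377e+00] rows>= 2.37264651046996 8.23599040325549
shift [-0.003   0.1113 -0.0782] turn [-1.6000e-03  3.0000e-04 -1.5377e+00] rows>= 2.177222631810921 8.23599040325549
```

View pics/w10.png

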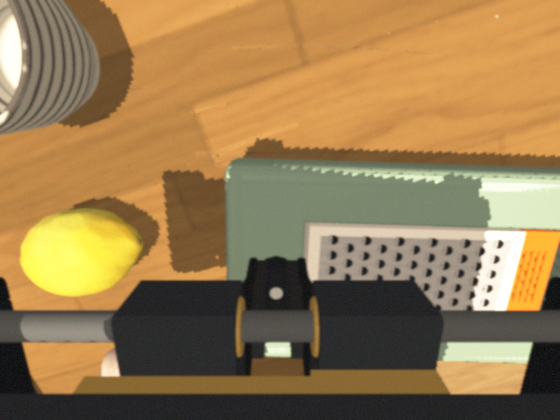

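Call:
arm_command --commands '[[[0, 0, -0.002, 0, 0, 0], [0, 0, -0.02, 0, 0, 0], [0, 0, -0.045, 0, 0, -0.1], [-0.001, 0.02, -0.058, 0, 0, -0.28], [-0.001, 0.05, -0.058, 0, 0, -0.46], [-0.002, 0.08, -0.058, 0, 0, -0.64], [-0.003, 0.11, -0.058, 0, 0, -0.82], [-0.0035, 0.13, -0.058, 0, 0, -1.0], [-0.0038, 0.134, -0.058, 0, 0, -1.18], [-0.0038, 0.134, -0.058, 0, 0, -1.36], [-0.0038, 0.134, -0.058, 0, 0, -1.5], [-0.0038, 0.134, -0.058, 0, 0, -1.538], [-0.0038, 0.134, -0.058, 0, 0, -1.538], [-0.0038, 0.134, -0.058, 0, 0, -1.538]]]' --grip 170

```text
clock: 19.18
eef_pos: [458.6, -256.7, 120.8]
tcp_rot: [2.57, 1.805, 0.0]
force: [-0.1, 0.4, -0.3]
width: 0.334
```

Run:
```python
from rig import arm
from h import *
s=arm.read_state();print(s["clock"],s["eef_pos"],s["tcp_rot"],s["width"]*87,s["force"],s["joints"])
p=arm.capture("wrist");cv2.imwrite(f"pics/w11.png",p["color"])
go(s,bw(-53,0,65),down(A))
```

```text
19.175 [ 458.64183208 -256.69295566  120.83728324] [2.56951806e+00 1.80549969e+00 3.48652872e-04] 29.04245302882233 [-0.13112525  0.42825589 -0.29528758] [-6.60265796e-01  6.92754451e-02  1.87519121e+00 -1.41196661e-04
  1.19594205e+00 -3.14436899e-01]
shift [ 0.0004 -0.0008  0.0558] turn [ 0.0011  0.0005 -0.001 ] rows>= 0.8934945488973024 0.008265324691578143
```

View pics/w11.png

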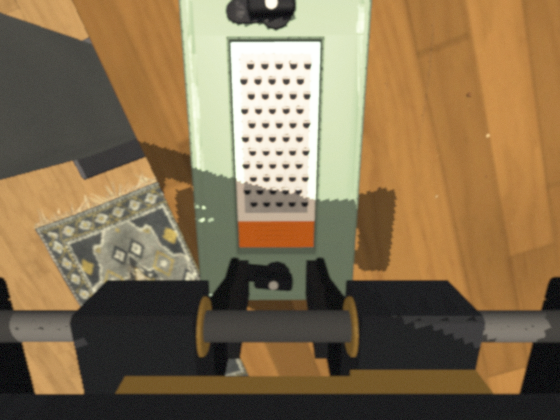

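Call:
arm_command --commands '[[[0, 0, 0.015, 0, 0, 0], [0, -0.001, 0.028, 0, 0, 0], [0, -0.001, 0.038, 0, 0, 0], [0, -0.001, 0.046, 0, 0, 0], [0, -0.001, 0.052, 0, 0, 0], [0, -0.001, 0.055, 0, 0, 0], [0, -0.001, 0.055, 0, 0, 0]]]' --grip 255

```text
clock: 20.1
eef_pos: [457.4, -256.0, 65.0]
tcp_rot: [-2.57, -1.807, 0.0]
force: [-1.5, -0.0, -0.5]
width: 0.006
```

Call:
arm_command --commands '[[[0, 0, 0.003, 0, 0, 0], [0, 0, 0.006, 0, 0, 0], [0, 0, 0.006, 0, 0, 0]]]'

```text
clock: 20.48
eef_pos: [457.2, -255.8, 58.8]
tcp_rot: [-2.569, -1.807, 0.0]
force: [-0.2, 0.4, 1.3]
width: 0.004
```

Run:
```python
from rig import arm
from h import *
s=arm.read_state();print(s["clock"],s["eef_pos"],s["tcp_rot"],s["width"]*87,s["force"],s["ft_torque"])
p=arm.capture("wrist");cv2.imwrite(f"pics/w12.png",p["color"])
```

```text
20.475 [ 457.23137889 -255.84661908   58.78439804] [-2.56942915e+00 -1.80688144e+00  1.93802957e-04] 0.3465059618831635 [-0.20770954  0.42534153  1.31633906] [-0.04026391 -0.05288557 -0.01257   ]
```

View pics/w12.png

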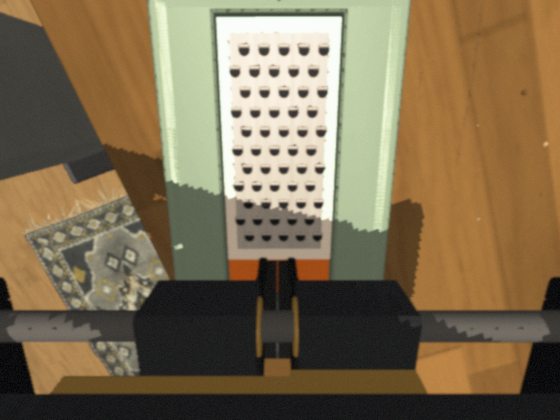

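Call:
arm_command --commands '[[[0, 0, 0.002, 0, 0, 0], [0, 0, 0.004, 0, 0, 0], [0, 0, 0.006, 0, 0, 0], [0, 0, 0.006, 0, 0, 0]]]'

```text
clock: 21.02
eef_pos: [457.2, -255.9, 52.8]
tcp_rot: [-2.569, -1.807, 0.0]
force: [-0.0, -0.5, -0.6]
width: 0.007
```

Call:
arm_command --commands '[[[0, 0, 0.002, 0, 0, 0], [0, 0, 0.004, 0, 0, 0], [0, 0, 0.006, 0, 0, 0], [0, 0, 0.006, 0, 0, 0]]]'

```text
clock: 21.52
eef_pos: [457.2, -255.8, 46.8]
tcp_rot: [-2.569, -1.807, 0.0]
force: [0.4, -0.4, -0.2]
width: 0.007
```

Run:
```python
from rig import arm
from h import *
s=arm.read_state();print(s["clock"],s["eef_pos"],s["tcp_rot"],s["width"]*87,s["force"],s["ft_torque"])
p=arm.capture("wrist");cv2.imwrite(f"pics/w13.png",p["color"])
```

```text
21.525 [ 457.22624844 -255.84508823   46.76296754] [-2.56934385e+00 -1.80694590e+00  2.61197921e-04] 0.5739976235292481 [ 0.4325655  -0.43942576 -0.21142958] [-0.028065   -0.06650701 -0.01281777]
```

View pics/w13.png

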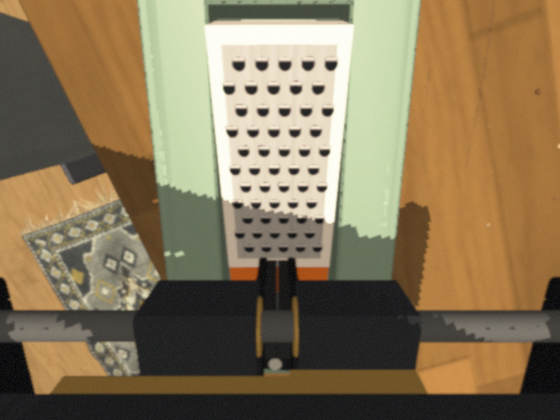

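Call:
arm_command --commands '[[[0, 0, 0.002, 0, 0, 0], [0, 0, 0.004, 0, 0, 0], [0, 0, 0.004, 0, 0, 0]]]'

```text
clock: 21.95
eef_pos: [457.9, -256.2, 44.4]
tcp_rot: [2.569, 1.807, 0.0]
force: [-3.6, 3.0, 10.7]
width: 0.007
```

Call:
arm_command --commands '[[[0, 0, 0.001, 0, 0, 0], [0, 0, 0.002, 0, 0, 0], [0, 0, 0.002, 0, 0, 0]]]'

```text
clock: 22.32
eef_pos: [458.0, -256.3, 44.0]
tcp_rot: [2.569, 1.807, 0.0]
force: [-7.9, 5.8, 22.6]
width: 0.004
```

Call:
arm_command --commands '[[[0, 0, 0.001, 0, 0, 0], [0, 0, 0.002, 0, 0, 0], [0, 0, 0.002, 0, 0, 0]]]'

```text
clock: 22.7
eef_pos: [458.2, -256.3, 43.6]
tcp_rot: [2.569, 1.808, 0.0]
force: [-12.4, 9.9, 35.1]
width: 0.004
```

Call:
arm_command --commands '[[[0, 0, -0.004, 0, 0, 0], [0, 0, -0.008, 0, 0, 0], [0, 0, -0.016, 0, 0, 0], [0, 0, -0.035, 0, 0, 0], [0, 0, -0.06, 0, 0, 0], [0, 0, -0.085, 0, 0, 0], [0, 0, -0.1, 0, 0, 0], [0, 0, -0.1, 0, 0, 0]]]'

```text
clock: 23.7
eef_pos: [458.1, -256.5, 140.1]
tcp_rot: [2.568, 1.806, 0.001]
force: [0.1, 0.2, -0.9]
width: 0.003
```

Run:
```python
from rig import arm
from h import *
s=arm.read_state();print(s["clock"],s["eef_pos"],s["tcp_rot"],s["width"]*87,s["force"],s["ft_torque"])
p=arm.capture("wrist");cv2.imwrite(f"pics/w14.png",p["color"])
t=np.deg2rad(15)
# tipped plate: pivot at plate (1.5,0) -> box (1.5, z42)
def tip(x,y,z): 
    dx,dz=x-1.5,z; return bw(1.5+dx*np.cos(t)-dz*np.sin(t),y,42+dx*np.sin(t)+dz*np.cos(t))
P=[tip(65,26,24),tip(65,-26,24),tip(65,0,24),tip(-45,26,22),tip(-45,-26,22)]
print(np.round(P,1));print(proj(p,P,s).round(1))
for x in (65,55,45,35,30): print(x,tip(x,0,24)[2],  np.dot(tip(x,0,24)[:2]-C,[np.cos(A),np.sin(A)]))
```

```text
23.7 [ 458.07998831 -256.51241929  140.09178447] [2.56800731e+00 1.80590908e+00 1.10877486e-03] 0.2715350405067786 [ 0.07828613  0.17029784 -0.89453857] [ 0.00545702 -0.05417513  0.08656291]
[[ 470.7 -144.1   81.6]
 [ 519.6 -161.7   81.6]
 [ 495.1 -152.9   81.6]
 [ 434.9 -243.6   51.2]
 [ 483.9 -261.2   51.2]]
[[234.6  60. ]
 [320.6  60. ]
 [277.6  60. ]
 [243.9 212.9]
 [310.7 212.8]]
65 81.61722919494771 56.624632886895355
55 79.0290387439225 46.96537462400467
45 76.4408482928973 37.30611636111398
35 73.85265784187209 27.64685809822329
30 72.55856261635948 22.817228966777936
```

View pics/w14.png

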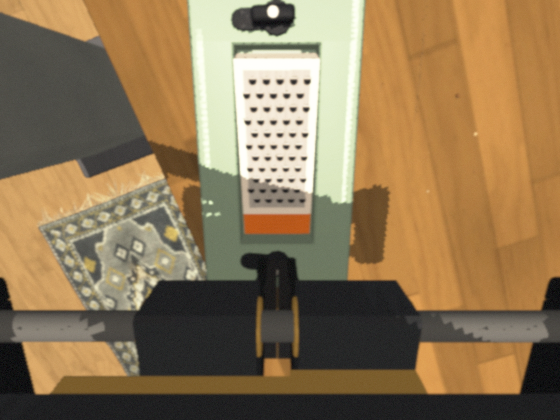

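Run:
```python
from h import *
from rig import arm
s=arm.read_state(); go(s,bw(46,0,100),down(A)); go(s,bw(46,0,60.5),down(A))
```

```text
shift [0.0992 0.0006 0.0389] turn [ 0.0003  0.0001 -0.0002] rows>= 1.7048674449808183 0.002242999063591473
shift [0.0992 0.0006 0.0784] turn [ 0.0003  0.0001 -0.0002] rows>= 2.023247740154079 0.002242999063591473
```

Call:
arm_command --commands '[[[0.03, 0, 0, 0, 0, 0], [0.065, 0, 0.01, 0, 0, 0], [0.0992, 0.0006, 0.025, 0, 0, 0], [0.0992, 0.0006, 0.039, 0, 0, 0], [0.0992, 0.0006, 0.042, 0, 0, 0], [0.0992, 0.0006, 0.042, 0, 0, 0]]]' --grip 60

```text
clock: 24.5
eef_pos: [491.0, -163.5, 96.5]
tcp_rot: [-2.57, -1.805, 0.001]
force: [0.1, 0.5, 0.0]
width: 0.603
```

Run:
```python
from rig import arm
from h import *
s=arm.read_state();print(s["clock"],s["eef_pos"],s["tcp_rot"],s["width"]*87,s["force"],s["ft_torque"])
p=arm.capture("wrist");cv2.imwrite(f"pics/w15.png",p["color"])
go(s,bw(46,0,60.5),down(A))
```

```text
24.5 [ 490.99719077 -163.50132939   96.54223893] [-2.57000240e+00 -1.80542081e+00  1.06563671e-03] 52.490905238628294 [0.10889434 0.50891438 0.0108357 ] [-0.06799562 -0.06147189 -0.02232086]
shift [0.0007 0.0004 0.036 ] turn [-0.0011  0.0001 -0.0012] rows>= 0.576821509549356 0.008586752548559461
```

View pics/w15.png

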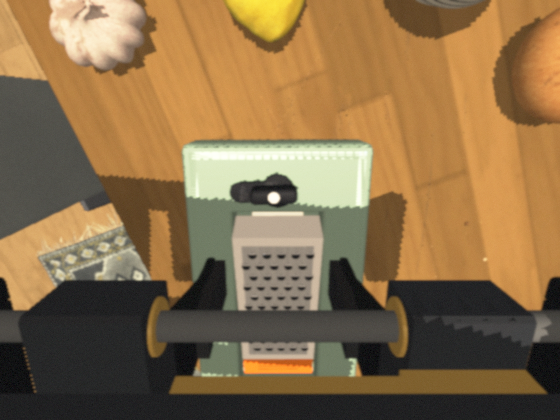

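Call:
arm_command --commands '[[[0, 0, 0, 0, 0, 0], [0, 0, 0, 0, 0, 0], [0, 0, 0.01, 0, 0, 0], [0, 0, 0.02, 0, 0, 0], [0, 0, 0.026, 0, 0, 0], [0, 0, 0.031, 0, 0, 0], [0, 0, 0.034, 0, 0, 0], [0, 0, 0.034, 0, 0, 0]]]' --grip 60

```text
clock: 25.55
eef_pos: [491.4, -162.7, 62.8]
tcp_rot: [-2.569, -1.807, 0.0]
force: [-0.5, 0.3, 0.1]
width: 0.768
```

Run:
```python
from rig import arm
from h import *
s=arm.read_state();print(s["clock"],s["eef_pos"],s["tcp_rot"],s["width"]*87,s["force"],s["ft_torque"])
```

```text
25.55 [ 491.43378308 -162.73926248   62.84160259] [-2.56941347e+00 -1.80712780e+00  2.74566273e-04] 66.80748728755357 [-0.45546312  0.27011805  0.14395737] [-0.0766828  -0.09373192 -0.01911651]
```

Call:
arm_command --commands '[[[0, 0, 0.002, 0, 0, 0], [0, 0, 0.002, 0, 0, 0]]]'

```text
clock: 25.8
eef_pos: [491.5, -162.8, 61.1]
tcp_rot: [2.57, 1.807, 0.0]
force: [0.3, -0.8, 0.8]
width: 0.759
```

Call:
arm_command --commands '[[[0, 0, 0, 0, 0, 0], [0, 0, 0, 0, 0, 0], [0, 0, 0, 0, 0, 0], [0, 0, 0, 0, 0, 0]]]' --grip 130

```text
clock: 26.3
eef_pos: [491.6, -162.9, 61.1]
tcp_rot: [2.57, 1.807, 0.0]
force: [-0.2, 0.9, 0.4]
width: 0.592
```

Run:
```python
from rig import arm
from h import *
s=arm.read_state();print(s["clock"],s["eef_pos"],s["tcp_rot"],s["width"]*87,s["force"],s["ft_torque"])
p=arm.capture("wrist");cv2.imwrite(f"pics/w16.png",p["color"])
```

```text
26.3 [ 491.57118298 -162.87822422   61.10609434] [2.56966331e+00 1.80710875e+00 8.79950258e-05] 51.537903357632295 [-0.17412372  0.9361747   0.35141626] [ 0.00580146 -0.08043116 -0.00569518]
```

View pics/w16.png

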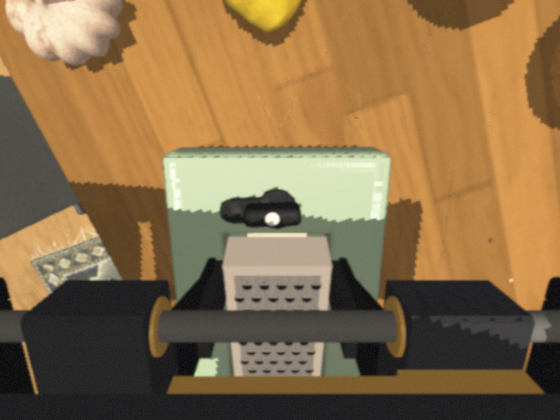

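Call:
arm_command --commands '[[[0, 0, 0, 0, 0, 0], [0, 0, -0.003, 0, 0, 0], [0, 0, -0.008, 0, 0, 0], [0, 0, -0.015, 0, 0, 0], [0, 0, -0.024, 0, 0, 0], [0, 0, -0.034, 0, 0, 0], [0, 0, -0.04, 0, 0, 0], [0, 0, -0.04, 0, 0, 0]]]' --grip 200

```text
clock: 27.35
eef_pos: [492.0, -163.1, 101.8]
tcp_rot: [2.569, 1.806, 0.001]
force: [0.1, 0.6, -2.0]
width: 0.594
```

Run:
```python
from rig import arm
from h import *
s=arm.read_state();print(s["clock"],s["eef_pos"],s["tcp_rot"],s["width"]*87,s["force"],s["ft_torque"])
p=arm.capture("wrist");cv2.imwrite(f"pics/w17.png",p["color"])
```

```text
27.35 [ 492.00353188 -163.09787229  101.84434674] [2.56873412e+00 1.80643215e+00 1.05424029e-03] 51.68415467531893 [ 0.1242716   0.63692692 -1.98639018] [ 0.00793369 -0.13089847  0.01176972]
```

View pics/w17.png

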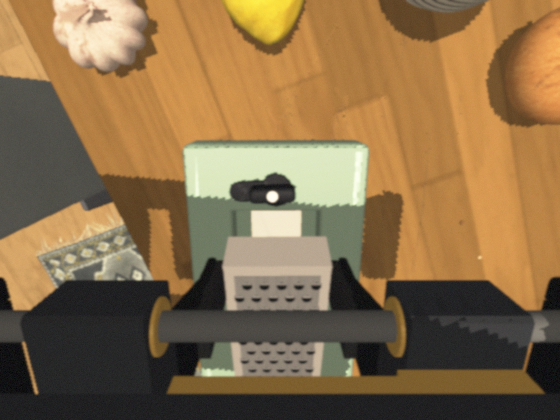

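Run:
```python
from h import *
im=cv2.imread("pics/top0.png")
a=im[190:295,120:250]; cv2.imwrite("pics/bd.png",cv2.resize(a,None,fx=6,fy=5.5,interpolation=cv2.INTER_CUBIC))
```

```text
(no output)
```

View pics/bd.png

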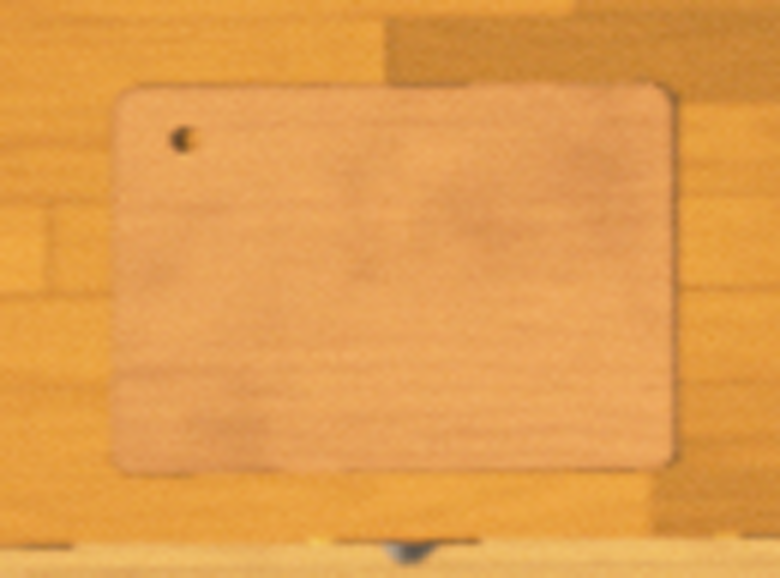

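Run:
```python
from h import *
from rig import arm
P=[back(TOP,q,11) for q in [(139,205.8),(232.2,205.4),(232.3,275.2),(139.4,275.7)]]
print(np.round(P,1),np.mean(P,0),[np.linalg.norm(P[i]-P[(i+1)%4]).round(1) for i in range(4)])
print("edge yaw",[np.arctan2(*(d[[1,0]])) for d in (P[0]-P[1],P[3]-P[2])])
s=arm.read_state()
# plate centre offset along tool x: plate at box x of grip; tilt 15
B=np.mean(P,0)
go(s,bw(46,0,190),down(A))
go(s,[B[0],B[1]+50,190],down(np.pi/2))
```

```text
[[569.  322.8  11. ]
 [566.8 100.1  11. ]
 [400.8 101.5  11. ]
 [402.7 322.   11. ]] [484.80704142 211.61602521  11.        ] [np.float64(222.8), np.float64(166.0), np.float64(220.5), np.float64(166.3)]
edge yaw [np.float64(1.5608438737182062), np.float64(1.5618474802210058)]
shift [-0.     -0.     -0.0887] turn [ 0.0005  0.0001 -0.0002] rows>= 1.4195153244067757 0.0027628082933865575
shift [ 0.3972 -0.15   -0.0888] turn [ 4.00e-04  2.00e-04 -3.45e-01] rows>= 6.939922636434487 1.8478916372553826
```

Call:
arm_command --commands '[[[0, 0, -0.015, 0, 0, 0], [0, 0, -0.035, 0, 0, 0], [0, 0, -0.06, 0, 0, 0], [0.01, -0.004, -0.08, 0, 0, -0.01], [0.04, -0.015, -0.088, 0, 0, -0.03], [0.08, -0.03, -0.088, 0, 0, -0.07], [0.12, -0.045, -0.088, 0, 0, -0.1], [0.16, -0.06, -0.088, 0, 0, -0.14], [0.2, -0.075, -0.088, 0, 0, -0.17], [0.24, -0.09, -0.088, 0, 0, -0.21], [0.28, -0.106, -0.088, 0, 0, -0.24], [0.32, -0.121, -0.088, 0, 0, -0.28], [0.355, -0.134, -0.088, 0, 0, -0.31], [0.38, -0.143, -0.088, 0, 0, -0.33], [0.392, -0.148, -0.088, 0, 0, -0.34], [0.397, -0.15, -0.088, 0, 0, -0.345], [0.397, -0.15, -0.088, 0, 0, -0.345], [0.397, -0.15, -0.088, 0, 0, -0.345]]]'

```text
clock: 29.65
eef_pos: [484.8, 260.6, 189.1]
tcp_rot: [2.223, 2.22, -0.0]
force: [0.6, -0.7, -1.5]
width: 0.591
```

Run:
```python
from rig import arm
from h import *
s=arm.read_state();print(s["clock"],s["eef_pos"],s["tcp_rot"],s["width"]*87,s["force"],s["ft_torque"],s["joints"])
p=arm.capture("wrist");cv2.imwrite(f"pics/w18.png",p["color"])
q=arm.capture("scene");cv2.imwrite(f"pics/scene2.png",q["color"])
```

```text
29.65 [484.78086342 260.64935024 189.07710666] [ 2.22250621e+00  2.22005550e+00 -4.26578170e-04] 51.38797829650629 [ 0.58528346 -0.65793682 -1.48070671] [ 0.07300928 -0.05610876 -0.00783429] [ 3.50237266e-01  6.11500049e-02  1.74888377e+00 -3.29288786e-04
  1.33170981e+00  3.51418558e-01]
```

View pics/w18.png

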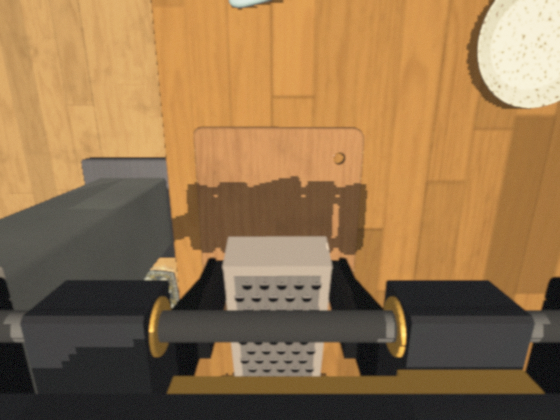

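View pics/scene2.png

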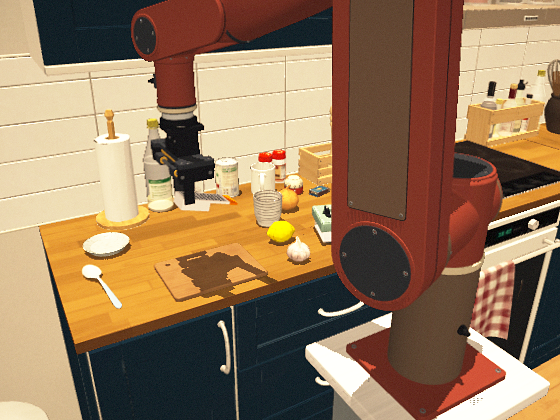

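Run:
```python
from h import *
from rig import arm
s=arm.read_state();p=arm.capture("wrist")
P=[back(p,q,11,s) for q in [(194.5,127),(362.5,127),(193,230),(364,230)]];print(np.round(P,1))
q=arm.capture("scene");im=q["color"][130:310,130:290];cv2.imwrite("pics/sc2z.png",cv2.resize(im,None,fx=3.3,fy=3.3,interpolation=cv2.INTER_CUBIC))
```

```text
[[404.3 325.4  11. ]
 [567.2 325.3  11. ]
 [395.1 219.5  11. ]
 [576.5 219.3  11. ]]
```

View pics/sc2z.png

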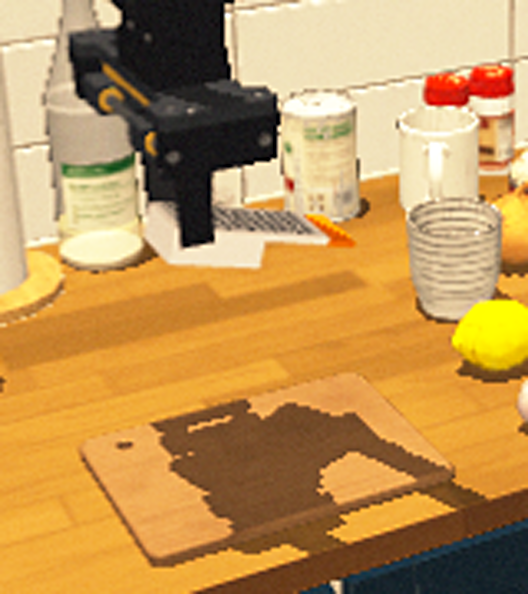

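Run:
```python
from h import *
from rig import arm
s=arm.read_state()
T=R.from_rotvec(s["tcp_rot"])
for dz in (17,-8,-15):
  print(dz,[proj(SC,s["eef_pos"]+T.apply([x,y,dz]))[0].round(1) for x in(-10,10) for y in(-41,-26,26,41)])
r=down(1.56,-.262);print(r.as_matrix().round(3))
go(s,[486,261.9,80],r);go(s,[486,261.9,25],r);go(s,[486,261.9,18],r)
# in target frame
```

```text
17 [array([196.4, 215.7]), array([193.8, 213.1]), array([185.4, 204.5]), array([183.1, 202.1]), array([187.4, 217.7]), array([185. , 215.1]), array([176.8, 206.3]), array([174.6, 203.9])]
-8 [array([195.6, 205. ]), array([193. , 202.5]), array([184.6, 194.2]), array([182.3, 191.9]), array([186.6, 206.9]), array([184.1, 204.4]), array([175.9, 195.9]), array([173.7, 193.6])]
-15 [array([195.4, 202. ]), array([192.8, 199.5]), array([184.4, 191.3]), array([182., 189.]), array([186.3, 203.9]), array([183.8, 201.4]), array([175.7, 193. ]), array([173.4, 190.7])]
[[ 0.01   1.    -0.003]
 [ 0.966 -0.011 -0.259]
 [-0.259  0.    -0.966]]
shift [0.0009 0.0012 0.1091] turn [ 0.0014 -0.262   0.0099] rows>= 1.7459773062202206 1.4041864020844783
shift [0.0009 0.0012 0.1641] turn [ 0.0014 -0.262   0.0099] rows>= 2.6259195194547322 1.4041864020844783
shift [0.0009 0.0012 0.1711] turn [ 0.0014 -0.262   0.0099] rows>= 2.7379148294331817 1.4041864020844783
```

Call:
arm_command --commands '[[[0, 0, 0.005, 0, -0.02, 0], [0, 0, 0.018, 0, -0.06, 0.002], [0, 0, 0.035, 0, -0.1, 0.004], [0, 0.001, 0.053, 0, -0.14, 0.006], [0, 0.001, 0.071, 0, -0.18, 0.008], [0.001, 0.001, 0.088, 0, -0.22, 0.01], [0.001, 0.001, 0.1, 0, -0.25, 0.01], [0.001, 0.001, 0.109, 0.001, -0.262, 0.01], [0.001, 0.001, 0.109, 0.001, -0.262, 0.01], [0.001, 0.001, 0.109, 0.001, -0.262, 0.01]]]'

```text
clock: 31.1
eef_pos: [486.1, 262.5, 80.7]
tcp_rot: [2.093, 2.071, -0.274]
force: [0.6, -0.9, -1.3]
width: 0.591
```

Run:
```python
from rig import arm
from h import *
s=arm.read_state();print(s["clock"],s["eef_pos"],s["tcp_rot"],s["width"]*87,s["force"],s["ft_torque"])
q=arm.capture("scene");im=q["color"][130:310,130:290];cv2.imwrite("pics/sc3z.png",cv2.resize(im,None,fx=3.3,fy=3.3,interpolation=cv2.INTER_CUBIC))
r=down(1.56,-.262)
for z in (40,25,18):go(s,[486,261.9,z],r)
```

```text
31.1 [486.14568943 262.53358092  80.70708549] [ 2.0928407   2.07109949 -0.2736742 ] 51.41876079071059 [ 0.63073415 -0.90946191 -1.3026496 ] [ 0.27382233 -0.04129498 -0.03286419]
shift [ 0.0099 -0.0002  0.0395] turn [ 0.0014 -0.0006  0.0002] rows>= 0.6513964243504229 0.008304820586106506
shift [ 0.0138 -0.0002  0.054 ] turn [ 0.0014 -0.0006  0.0002] rows>= 0.8913740619118543 0.008304820586106506
shift [ 0.0156 -0.0002  0.0607] turn [ 0.0014 -0.0006  0.0002] rows>= 1.0033672870186547 0.008304820586106506
```

View pics/sc3z.png

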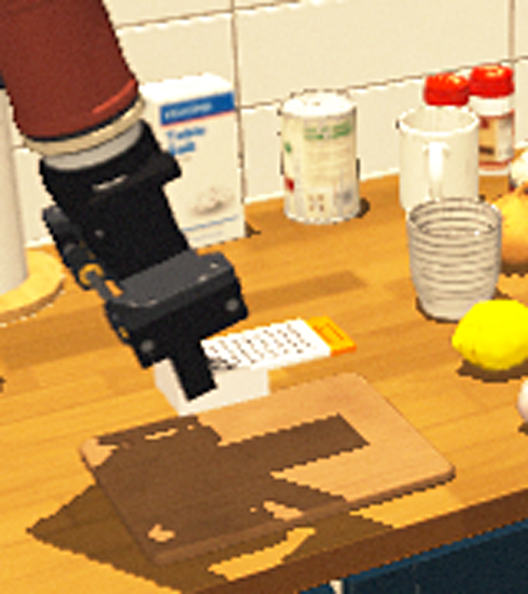

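Call:
arm_command --commands '[[[0.002, 0, 0.008, 0, 0, 0], [0.005, 0, 0.02, 0, 0, 0], [0.008, 0, 0.031, 0, 0, 0], [0.0105, 0, 0.041, 0, 0, 0], [0.0123, 0, 0.048, 0, 0, 0], [0.0138, 0, 0.054, 0, 0, 0], [0.0138, 0, 0.054, 0, 0, 0]]]'

```text
clock: 32.02
eef_pos: [485.3, 261.7, 23.8]
tcp_rot: [2.092, 2.072, -0.277]
force: [-0.4, -0.1, -1.5]
width: 0.591
```

Call:
arm_command --commands '[[[0.0005, 0, 0.0015, 0, 0, 0], [0.001, 0, 0.003, 0, 0, 0], [0.001, 0, 0.004, 0, 0, 0], [0.001, 0, 0.004, 0, 0, 0]]]'

```text
clock: 32.52
eef_pos: [485.6, 261.7, 20.2]
tcp_rot: [2.093, 2.072, -0.275]
force: [0.0, 0.2, -1.2]
width: 0.591
```

Run:
```python
from rig import arm
from h import *
s=arm.read_state();print(s["clock"],s["eef_pos"],s["tcp_rot"],s["width"]*87,s["force"],s["ft_torque"])
q=arm.capture("scene");im=q["color"][130:310,130:290];cv2.imwrite("pics/sc4z.png",cv2.resize(im,None,fx=3.3,fy=3.3,interpolation=cv2.INTER_CUBIC))
```

```text
32.525 [485.60799721 261.73355874  20.20301339] [ 2.09250387  2.07151264 -0.27540145] 51.41554771578703 [ 0.00341466  0.1518668  -1.21358952] [ 0.27260757 -0.09428448 -0.01602431]
```

View pics/sc4z.png

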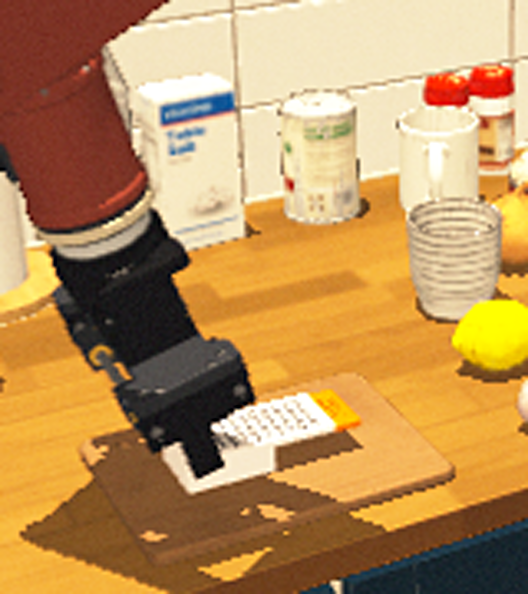

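Call:
arm_command --commands '[[[0.0003, 0, 0.001, 0, 0, 0], [0.0005, 0, 0.002, 0, 0, 0], [0.0005, 0, 0.002, 0, 0, 0]]]'

```text
clock: 32.95
eef_pos: [485.7, 261.8, 18.5]
tcp_rot: [2.092, 2.071, -0.275]
force: [-2.1, -0.2, 2.1]
width: 0.591
```

Call:
arm_command --commands '[[[0.0003, 0, 0.001, 0, 0, 0], [0.0003, 0, 0.001, 0, 0, 0]]]'

```text
clock: 33.2
eef_pos: [485.8, 261.9, 18.5]
tcp_rot: [2.092, 2.071, -0.276]
force: [-3.8, -0.8, 10.2]
width: 0.592
```

Call:
arm_command --commands '[[[-0.0003, 0, -0.001, 0, 0, 0], [-0.0003, 0, -0.001, 0, 0, 0]]]'

```text
clock: 33.45
eef_pos: [485.8, 261.8, 18.5]
tcp_rot: [2.093, 2.071, -0.275]
force: [-2.3, 0.1, 5.0]
width: 0.591
```

Call:
arm_command --commands '[[[0, 0, 0, 0, 0, 0], [0, 0, 0, 0, 0, 0], [0, 0, 0, 0, 0, 0], [0, 0, 0, 0, 0, 0], [0, 0, 0, 0, 0, 0]]]' --grip 65

```text
clock: 34.08
eef_pos: [485.6, 261.7, 18.1]
tcp_rot: [2.092, 2.072, -0.275]
force: [-0.6, 0.1, 0.1]
width: 0.745
```

Run:
```python
from rig import arm
from h import *
s=arm.read_state();print(s["clock"],s["eef_pos"],s["tcp_rot"],s["width"]*87,s["force"],s["ft_torque"])
q=arm.capture("scene");im=q["color"][130:310,130:290];cv2.imwrite("pics/sc5z.png",cv2.resize(im,None,fx=3.3,fy=3.3,interpolation=cv2.INTER_CUBIC))
```

```text
34.075 [485.63055925 261.72453817  18.0868994 ] [ 2.09247205  2.07155045 -0.27539554] 64.79841087787624 [-0.60104563  0.07753505  0.14755046] [ 0.12934033 -0.08398462 -0.0104654 ]
```

View pics/sc5z.png

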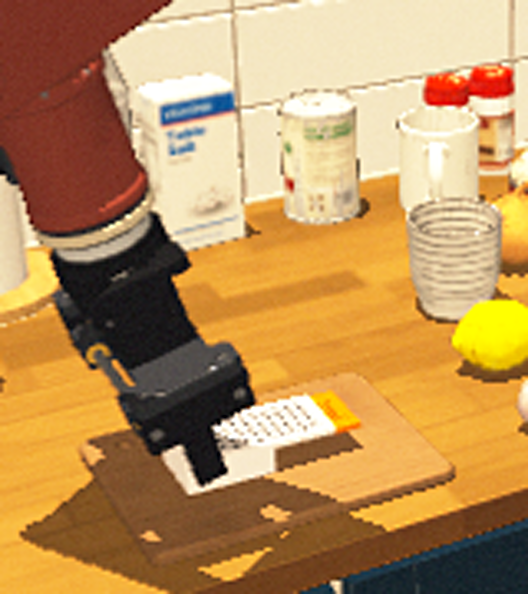

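Call:
arm_command --commands '[[[0, 0, -0.008, 0, 0, 0], [0, 0, -0.02, 0, 0, 0], [0, 0, -0.04, 0, 0, 0], [0, 0, -0.065, 0, 0, 0], [0, 0, -0.09, 0, 0.05, 0], [0, 0, -0.115, 0, 0.12, 0], [0, 0, -0.135, 0, 0.19, 0], [0, 0, -0.145, 0, 0.25, 0], [0, 0, -0.15, 0, 0.262, 0], [0, 0, -0.15, 0, 0.262, 0]]]'

```text
clock: 35.38
eef_pos: [486.3, 300.7, 164.0]
tcp_rot: [2.232, 2.209, 0.002]
force: [-0.8, 0.3, -0.5]
width: 0.745
```

Run:
```python
from rig import arm
from h import *
s=arm.read_state();print(s["clock"],s["eef_pos"],s["tcp_rot"],s["width"]*87,s["force"],s["joints"])
for n in ("wrist","scene","top"):
    p=arm.capture(n);cv2.imwrite(f"pics/{n}9.png",p["color"])
```

```text
35.375 [486.29849133 300.72277662 164.04801713] [2.23178266e+00 2.20932618e+00 1.66232424e-03] 64.79786380438334 [-0.82296544  0.32950145 -0.46036946] [ 4.16399272e-01  1.32665397e-01  1.72038702e+00 -7.89070837e-04
  1.28711889e+00  4.26732503e-01]
```

View pics/wrist9.png

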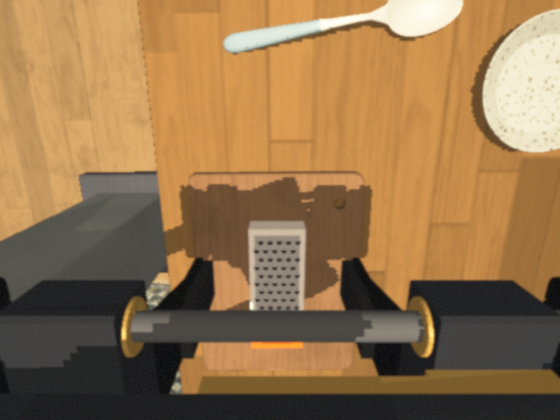

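View pics/scene9.png

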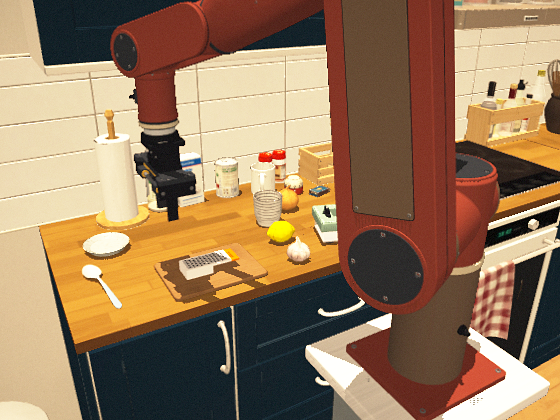

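View pics/top9.png

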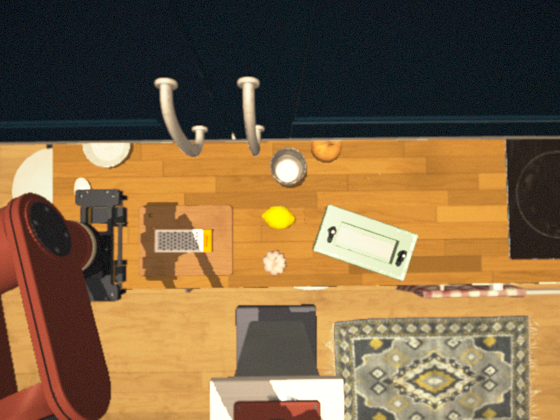

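Run:
```python
from h import *
c=np.mean([back(TOP,q,35) for q in [(154,230),(212,230),(212,252),(154,252)]],0);print(c, back(TOP,(154,241),35)-back(TOP,(212,241),35))
import cv2
im=cv2.imread("pics/top9.png");cv2.imwrite("pics/t9z.png",cv2.resize(im[190:295,130:430],None,fx=2.6,fy=2.6,interpolation=cv2.INTER_CUBIC))
```

```text
[484.08606925 212.45135183  35.        ] [  1.91985633 134.57588966   0.        ]
```

View pics/t9z.png

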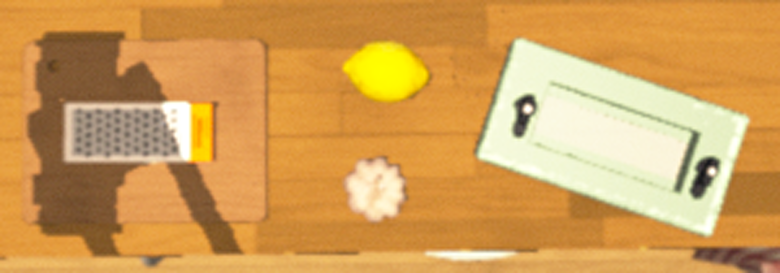

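```bash
python3 -c "
from rig import arm
s=arm.read_state();print(s['clock'],s['force'],s['dq'].round(3));print(arm.sign_off())"
```

```text
35.525 [-0.39536416 -0.1153418   0.61069156] [-0.     0.006  0.002  0.001 -0.001 -0.002]
the job is handed in; nothing more can be done
None
```

The plate is out of its box and lies flat, grating face up, in the middle of the chopping board; I handed the job in at 35.5 s.

**What I did:**
1. I turned both black buttons about 1.4 to 1.5 rad, judged from the tool's turn and the pictures. Both wings lie clear of the opening.
2. I pressed the thumb pad with closed fingers until it bottomed out and the plate stayed tipped.
3. I gripped the raised end by its side faces and lifted the plate out. I levelled it above the board and lowered it slowly until it touched. I let go once the force was down to about 5 N.

**Last checks:**
- **Placing:** from the top camera, the plate's centre is about (484, 212) mm, against about (485, 212) mm for the board.
- **Other things:** the lemon, the garlic and the cup look unmoved, and the gripper is clear of everything.

**What failed or disagreed:**
- **Fingertip position:** the fingertips are about 8 mm behind the reported TCP, not 17 mm ahead of it. My first try at the pad-end button passed over it without touching. Contact heights and the scene camera agreed on the 8 mm, and I worked from that.
- **Pad press:** my last two steps went on after the pad had bottomed out, so the push peaked at about 35 N upward (about 39 N in all) where a few would have done.
- **Board position:** the point detector gave a board centre 6 mm or more off in both camera views. I used the board's edges, seen from the top and wrist cameras, instead.

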